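# Hang the repaired tin seal on the swinging drop hook

## Robot

A 6-joint arm with a two-finger parallel gripper is mounted at the origin on the work surface. World frame = base frame: x ahead of the robot, y to its left, z up, the work surface at z = 0. Lengths are in m, angles in rad, forces in N, time in s.
With the tool pointing down it reaches from about 0.375 to 0.925 m from the base axis. Payload 5.7 kg.
Tool frame: the origin (TCP) lies at the very end of the fingers, on their centre line; the grasp point (between the pads) lies 19 mm behind it; z points along the fingers, y is the direction in which the jaws open and shut (so a half turn about z gives the same grasp; the last joint's range is limited). The gripper opens to 85 mm and grips with 20 to 120 N. Pads are 22 mm wide; open, the fingers measure 114 mm over their backs; the gripper's body (76 mm by 85 mm) begins 54 mm behind the grasp point. The pads swing forward as they close: fully open they stand 13 mm farther back than shut.
Start: joints at [1.094, 0.359, 1.51, -0, 1.272, -0.115], TCP at [0.212, 0.561, 0.231] pointing down, gripper open.
Joint ranges: [-2.97, 2.97], [-1.01, 2.36], [0.21, 2.38], [-0.96, 4.11], [0.2, 2.71], [-2.98, 2.98]. Speed limits (rad/s): [2.39, 2.39, 3.14, 3.14, 3.14, 3.14].

## Interface

Orientations are given as a rotation vector (axis times angle).
In Python, from rig import * gives the robot as it stands.
- The arm moves only by the shell command python3 -m crank 'ROWS' [FORCE]. ROWS is JSON, a list of rows, each an object with "twist": the turn, a rotation vector about the tool's x, y, z normalised to -1 to 1, where 1 is 0.08 rad, a list of three; "linear": the shift along the tool's x, y, z normalised to -1 to 1, where 1 is 0.02 m, a list of three; "fingers": the opening, from 0 (shut) to 1 (fully open). A call has exactly 5 rows; each row shifts and turns the pose as measured when the row begins, along the tool's axes as they then stand; what a row does not reach is not made up. A row lasts 1/12 s, in which the tool goes at most 41.7 mm and 7.16 degrees, less where a joint would pass 70% of its speed; a pose out of reach is approached as far as the arm can. A call with a number of a shift or a turn outside -1 to 1 is refused whole. A call with a gripper value outside its range is refused whole. The fingers move at their own pace and stop on an object; FORCE is the grip in N (left out, the last holds). Time passes only in rows, so rows that do not move let the fingers close, or fill a call up. It gives the time, the measured TCP pose, the force and the opening at its end, in the units of the state.
- get_obs(): the state, without advancing time (a new reading comes with each control period).
- read_camera(name): name is "scene" or "top" or "wrist"; returns a dict with "color" (420x560x3 uint8, blue, green, red), "fx", "fy", "cx", "cy" (pixels), "rvec" (rotation vector, rad) and "tvec" (3), from world to camera coordinates, as OpenCV has them. Camera axes: x right, y down, z forward; pixel columns grow to the right and rows downward; lengths in m; the calibration is good to about 2 mm. A picture is of the moment at which its call begins. There is no depth.
- close_job(): hands the job in, once; it reports no verdict.
The state is a dict: "clock": time; "q": joint angles; "qd": joint speeds; "tau": joint torques, N m; "eef_pos": TCP position; "tool_rot": TCP orientation; "ft_force": force on the tool from outside, world axes, zero at the start; "moment": the same for the moment, N m; "grip_width": finger opening in m.
Only numpy, scipy, OpenCV 4.12 (cv2) and the standard library are available. Lean on these libraries where they do the work, as an engineer would, in place of code of your own. Each camera call takes 0.05 s, during which the arm holds its last target.

## Task

The long-nosed hook on the bench stand is swinging: first steady it with a touch and back off so that it hangs still on its own. Then pick up the tin circus seal by the strap bail over its back, pass the bail over the hook's nose and leave the seal hanging still in the hook's seat. Leave everything else on the bench where it is.

Things in the scene. Friction and masses are not known exactly. Their poses are not given: they have to be found in the camera images.
- stand: Fixed steel stand with the drop hook. Origin: on the bench, plumb below the hook's pivot; z up. Its -x is the way the hook's nose points (roughly to the robot), y is sideways. Pivot 345 mm up, in a 23 mm wide fork under a level arm (z 360 to 374, 20 wide, x -5 to +115 mm) that runs back to an 18 mm post at x = +100 mm. Foot plate 14 mm high, x +30 to +180 mm; nothing stands below the nose.
- hook (a joint): Swing of the hook about the stand's x axis at the pivot, rad; 0 = plumb, positive = nose towards the stand's +y. It starts swinging 0.3 to 0.5 rad to each side, period about 0.8 s, sideways only, with hardly any damping: it does not come to rest by itself.
- hook_seat (a point): On top of the hook's bar at its lowest place, where the bail must rest; moves with the hook. Plumb: x -85, y 0, z 190 mm in the stand's frame. The hook is 8 mm round steel bar, 150 g, all in one plane: shank from the pivot straight down 135 mm, then a long leg to -x sloping gently down to the seat, then up to the tip.
- hook_tip (a point): Top of the hook's upturned tip, an 11 mm ball; moves with the hook. When plumb at x = -113, y = 0, z = 220 mm in the stand's frame, 30 mm above the seat.
- seal: Tin circus seal on a round tub (84 mm across) with a brass ball on its nose and an upright steel strap bail over its back; loose, 0.2 to 0.4 kg, standing on the bench. Origin: centre of the tub's underside, z up. It lies along its y: ball at y +96 mm (36 mm across, top at z 123), tail to y -88 mm. It balances under the bail; hung, the tub is about 35 mm above the bench.
- bail (a point): Middle of the underside of the bail's top bar, 155 mm above the seal's origin, which rests on the hook's seat; axes as the seal's. The bail is a frame in the y-z plane, 50 mm wide outside, 14 mm deep in x, top at z 165 mm; window open along x, 38 mm wide, z 78 to 155 mm. Grip its outer side faces near the top, from above. Either face may go over the hook.
- marble_jar: Glass jar of marbles with a steel lid, 76 mm across, 84 mm high, loose. Origin: centre of its underside. A bystander, it may stand on either side of the seal.
- feeler_fan: Steel feeler gauge fan, lying flat, blades 100 mm long, 15 mm high, loose. Origin: at the rivet, on the bench. A bystander.
- copper_bit: Copper soldering bit lying on the bench, 150 mm long, 22 mm high, loose. Origin: under its middle. A bystander.
- wood_engine: Wooden toy engine, 110 x 68 x 74 mm, loose. Origin: centre of its underside. A bystander.
- tin_drum: Toy tin drum, 94 mm across, 61 mm high, loose. Origin: centre of its underside. A bystander.
- oil_can: Small steel oil can with a thin spout straight up, 60 mm across, 120 mm high, loose. Origin: centre of its underside. A bystander.
Mind the look-alikes: they are no part of the job. What is shaped like the seal but pink is not meant.

How it is judged:
By the outcome, as a careful person would: the job done as asked, in the order asked, and still so for the second after the job is handed in, with the robot touching nothing.
It also fails if it takes over 72 s, if anything falls off the work surface, if the arm or the gripper's body presses on something with over 40 N, if the wrist force passes 120 N, or if a joint passes its speed limit or range.

## Working session

There is one attempt and no reset: what is moved stays moved. The work goes in short steps, Python scripts to look and compute and a shell command to move; the robot and the scene stay as the last step left them, time stands still between calls to the robot, and variables do not carry over. Pictures are saved under pics/ and viewed, and the job is handed in when it is done.

```bash
ls; mkdir -p pics; python3 - <<'E'
from rig import *
import cv2
o=get_obs(); print(o)
for n in ["scene","top","wrist"]:
    c=read_camera(n); cv2.imwrite(f"pics/{n}0.png",c["color"]); print(n,c["fx"],c["fy"],c["cx"],c["cy"],c["rvec"],c["tvec"])
E
```

```text
pics
{'clock': 0.0, 'q': array([ 1.09395003e+00,  3.59490097e-01,  1.51141467e+00, -1.16312633e-05,
        1.27253008e+00, -1.15081105e-01]), 'qd': array([-0.00216344,  0.00071166, -0.00183441, -0.00070879,  0.0006672 ,
       -0.00105355]), 'tau': array([-1.61798333e-03, -5.27579606e+01, -2.78631574e+01, -3.66502127e-04,
        1.29170009e-02,  2.49761871e-05]), 'eef_pos': array([0.21204206, 0.56055644, 0.23046924]), 'tool_rot': array([-5.65065470e-01, -3.08982020e+00,  2.77252002e-03]), 'ft_force': array([-0.25793327, -0.31287697, -0.65251407]), 'moment': array([0.07027394, 0.01383766, 0.0594811 ]), 'grip_width': 0.08534579788385988}
scene 533.5505731274116 533.5505731274116 277.26632510917386 208.98231623644205 [ 1.90141497  1.08190516 -0.59112143] [-0.26136083 -0.04783734  1.96278408]
top 396.13200470031893 396.13200470031893 281.7244398029201 206.42022842386172 [ 2.18644816 -2.13838233  0.13718157] [-0.0184587   0.51026627  1.29593372]
wrist 338.6828539172971 338.6828539172971 287.63500220502743 215.2142298335227 [-2.35984302 -1.63220109 -0.2593251 ] [-0.60041026 -0.0422218   0.38130112]
```

View pics/scene0.png

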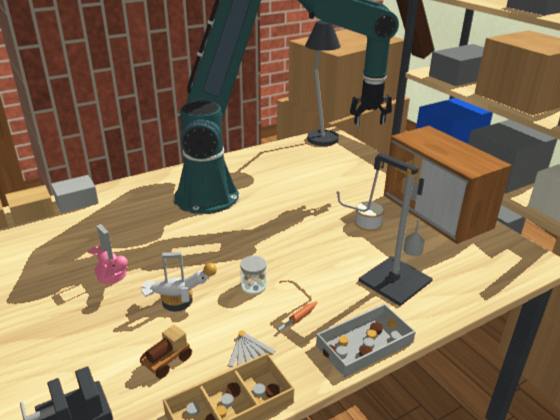

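View pics/top0.png

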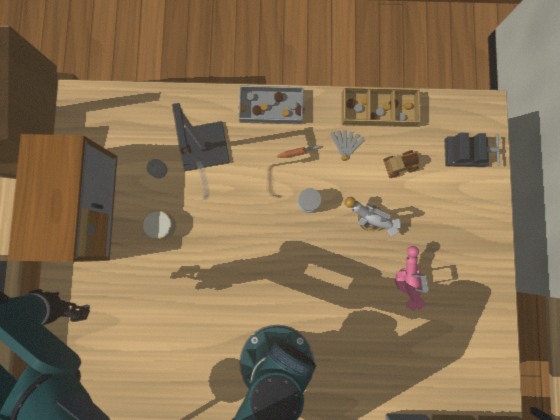

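View pics/wrist0.png

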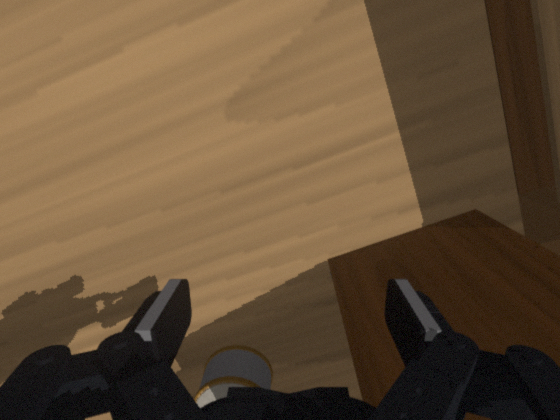

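```bash
cat > h.py <<'E'
import numpy as np, cv2
from rig import *
def cam(n,save=None):
    c=read_camera(n)
    if save: cv2.imwrite(f"pics/{save}.png",c["color"])
    return c
def P(c):
    R=cv2.Rodrigues(np.array(c["rvec"],float))[0]; t=np.array(c["tvec"],float)
    K=np.array([[c["fx"],0,c["cx"]],[0,c["fy"],c["cy"]],[0,0,1]]); return K,R,t
def ray(c,uv):
    K,R,t=P(c); d=R.T@np.linalg.inv(K)@np.array([uv[0],uv[1],1.]); return -R.T@t,d/np.linalg.norm(d)
def onz(c,uv,z):
    o,d=ray(c,uv); return o+d*(z-o[2])/d[2]
def proj(c,p):
    K,R,t=P(c); q=K@(R@np.array(p,float)+t); return q[:2]/q[2]
def tri(c1,u1,c2,u2):
    o1,d1=ray(c1,u1);o2,d2=ray(c2,u2)
    A=np.stack([d1,-d2],1); s=np.linalg.lstsq(A,o2-o1,rcond=None)[0]
    a=o1+d1*s[0];b=o2+d2*s[1]; return (a+b)/2,np.linalg.norm(a-b)
def crop(c,x0,y0,w,h,name,k=4):
    cv2.imwrite(f"pics/{name}.png",cv2.resize(c["color"][y0:y0+h,x0:x0+w],None,fx=k,fy=k,interpolation=cv2.INTER_CUBIC))
import pickle
def dump(n,c): pickle.dump(c,open(n+'.pkl','wb'))
def load(n): return pickle.load(open(n+'.pkl','rb'))
E
python3 - <<'E'
from h import *
s=cam("scene"); t=cam("top"); dump("s0",s);dump("t0",t)
crop(s,320,130,140,180,"s_st",4)
crop(t,140,90,110,120,"t_st",5)
crop(s,80,220,200,100,"s_seal",4)
crop(t,290,170,150,150,"t_seal",4)
E
```

```text
(no output)
```

View pics/s_st.png

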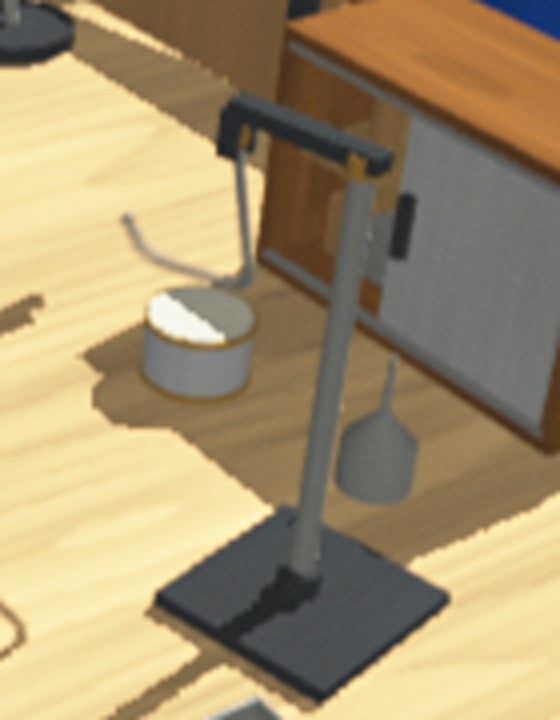

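View pics/t_st.png

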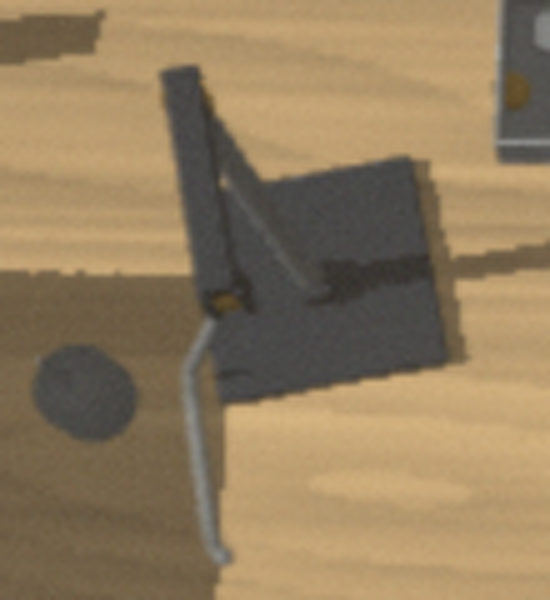

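View pics/s_seal.png

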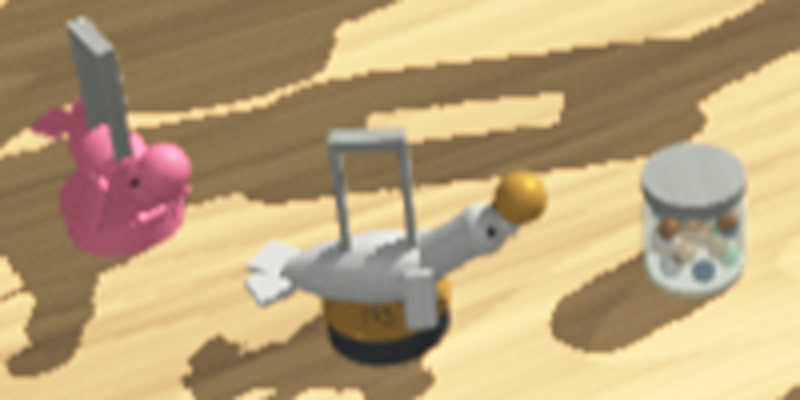

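View pics/t_seal.png

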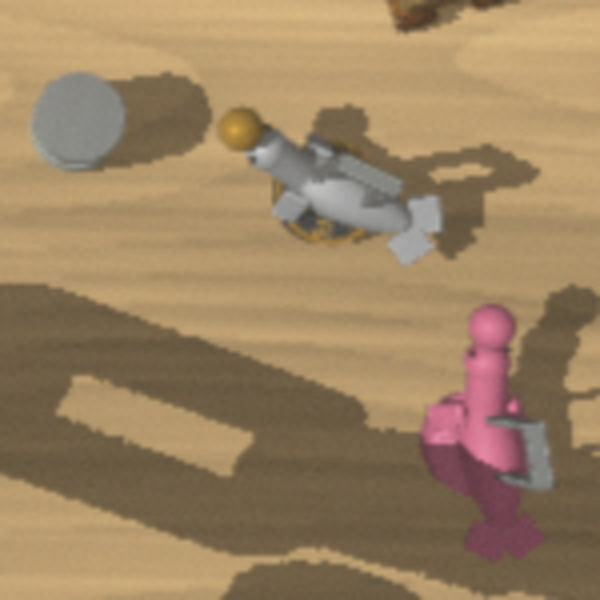

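```bash
python3 - <<'E'
from h import *
s=load("s0");t=load("t0")
T=lambda u,v:(140+u/5,90+v/5)
S=lambda u,v:(320+u/4,130+v/4)
print("plate top", *[onz(t,T(*p),.014).round(4) for p in [(413,157),(447,358),(225,403)]])
print("plate scene", *[onz(s,S(*p),.014).round(4) for p in [(160,597),(318,692),(448,598)]])
print("arm top z.374", *[onz(t,T(*p),.374).round(4) for p in [(163,72),(198,68),(200,305),(238,297)]])
T=lambda u,v:(290+u/4,170+v/4)
S=lambda u,v:(80+u/4,220+v/4)
print("bail z.165 top", *[onz(t,T(*p),.165).round(4) for p in [(316,137),(308,152),(400,180),(394,197)]])
print("bail z.165 scene", *[onz(s,S(*p),.165).round(4) for p in [(330,136),(406,134)]])
print("ball", tri(t,T(240,129),s,S(521,197)))
print("jar top", onz(t,T(78,118),.084))
print("tub", onz(s,S(388,340),.0))
E
```

```text
plate top [0.8056 0.2048 0.014 ] [0.6635 0.1759 0.014 ] [0.6285 0.3264 0.014 ]
plate scene [0.678  0.1766 0.014 ] [0.8127 0.2062 0.014 ] [0.7845 0.3557 0.014 ]
arm top z.374 [0.7247 0.2786 0.374 ] [0.7273 0.2609 0.374 ] [0.6036 0.2534 0.374 ] [0.6081 0.2345 0.374 ]
bail z.165 top [ 0.5069 -0.2693  0.165 ] [ 0.4954 -0.2632  0.165 ] [ 0.4758 -0.3324  0.165 ] [ 0.4628 -0.3278  0.165 ]
bail z.165 scene [ 0.4749 -0.3292  0.165 ] [ 0.4978 -0.2859  0.165 ]
ball (array([ 0.52101398, -0.22110107,  0.10301266]), np.float64(0.00435043207507263))
jar top [ 0.52860508 -0.09581981  0.084     ]
tub [ 4.97560861e-01 -3.14391102e-01 -1.11022302e-16]
```

```bash
cat >> h.py <<'E'
from scipy.spatial.transform import Rotation as Ro
def go(p,ydeg):
    """units left in tool axes to reach p with tool down and tool y along world heading ydeg (mod 180)"""
    o=get_obs(); R=Ro.from_rotvec(o["tool_rot"]).as_matrix()
    best=None
    for a in (ydeg,ydeg+180):
        a=np.radians(a); y=np.array([np.cos(a),np.sin(a),0]); z=np.array([0,0,-1.]); T=np.stack([np.cross(y,z),y,z],1)
        w=Ro.from_matrix(R.T@T).as_rotvec()
        if best is None or np.linalg.norm(w)<np.linalg.norm(best): best=w
    print("clk",round(o["clock"],2),"pos",o["eef_pos"].round(4),"yhead",np.degrees(np.arctan2(R[1,1],R[0,1])).round(1),"zaxis",R[:,2].round(3))
    print("F",np.round(o["ft_force"],1),"w",round(o["grip_width"],4),"q",np.round(o["q"],2))
    print("lin units",(R.T@(np.array(p)-o["eef_pos"])/.02).round(2),"twist units",(best/.08).round(2))
E
python3 - <<'E'
from h import *
t=load("t0"); print("drum",onz(t,(158,225),.061))
print("oilcan", onz(t,(157,168),.1))
go((.51,.222,.29),102)
E
```

```text
drum [0.43705238 0.39319742 0.061     ]
oilcan [0.61701295 0.39526491 0.1       ]
clk 0.25 pos [0.2122 0.5609 0.2309] yhead 69.3 zaxis [-0.    -0.001 -1.   ]
F [ 0.1 -0.2  0.2] w 0.0856 q [ 1.09  0.36  1.51 -0.    1.27 -0.12]
lin units [-19.92 -10.58  -2.95] twist units [-0.01 -0.   -7.14]
```

```bash
python3 -m crank '[{"twist":[0,0,-1],"linear":[-0.5,0,-0.6],"fingers":1},{"twist":[0,0,-1],"linear":[-0.5,0,-0.6],"fingers":1},{"twist":[0,0,-1],"linear":[-0.5,0,-0.6],"fingers":1},{"twist":[0,0,-1],"linear":[-0.5,0,-0.6],"fingers":1},{"twist":[0,0,-1],"linear":[-0.5,0,-0.6],"fingers":1}]'
python3 - <<'E'
from h import *
go((.51,.222,.29),102)
E
```

```text
clock: 0.67
eef_pos: [0.2588, 0.5482, 0.2883]
tool_rot: [0.089, -3.134, 0.015]
ft_force: [-0.2, 0.3, 0.0]
grip_width: 0.0852
clk 0.67 pos [0.2588 0.5482 0.2883] yhead 93.2 zaxis [-0.007 -0.01  -1.   ]
F [-0.2  0.3  0. ] w 0.0852 q [ 1.02  0.33  1.41  0.    1.41 -0.61]
lin units [-1.162e+01 -1.699e+01 -1.000e-02] twist units [-0.11 -0.1  -1.91]
```

```bash
python3 -m crank '[{"twist":[0,0,-0.9],"linear":[-0.7,-0.9,0],"fingers":1},{"twist":[0,0,-0.9],"linear":[-0.7,-0.9,0],"fingers":1},{"twist":[0,0,0],"linear":[-0.6,-1,0],"fingers":1},{"twist":[0,0,0],"linear":[-0.6,-1,0],"fingers":1},{"twist":[0,0,0],"linear":[-0.6,-1,0],"fingers":1}]'
python3 -m crank '[{"twist":[0,0,0],"linear":[-0.6,-1,0],"fingers":1},{"twist":[0,0,0],"linear":[-0.6,-1,0],"fingers":1},{"twist":[0,0,0],"linear":[-0.6,-1,0],"fingers":1},{"twist":[0,0,0],"linear":[-0.6,-1,0],"fingers":1},{"twist":[0,0,0],"linear":[-0.6,-1,0],"fingers":1}]'
python3 - <<'E'
from h import *
go((.51,.222,.29),102)
cam("wrist","w1")
E
```

```text
clock: 1.08
eef_pos: [0.3409, 0.4657, 0.2917]
tool_rot: [0.341, -3.119, 0.003]
ft_force: [-0.2, -0.4, 1.1]
grip_width: 0.0855
clock: 1.5
eef_pos: [0.4241, 0.3762, 0.2914]
tool_rot: [0.342, -3.119, 0.004]
ft_force: [-0.9, -0.4, 0.3]
grip_width: 0.0852
clk 1.5 pos [0.4241 0.3762 0.2914] yhead 102.5 zaxis [-0.004 -0.003 -1.   ]
F [-0.9 -0.4  0.3] w 0.0852 q [ 0.6   0.26  1.5  -0.    1.39 -1.19]
lin units [-2.52 -8.46  0.08] twist units [-0.03 -0.05  0.12]
```

View pics/w1.png

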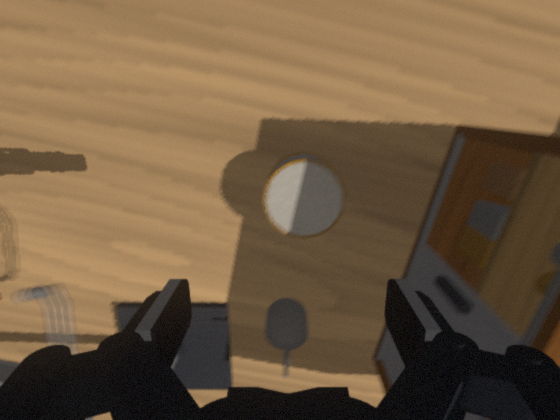

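```bash
python3 -m crank '[{"twist":[0,0,0],"linear":[0,-1,0],"fingers":1},{"twist":[0,0,0],"linear":[0,-1,0],"fingers":1},{"twist":[0,0,0],"linear":[0,-1,0],"fingers":1},{"twist":[0,0,0],"linear":[0,-1,0],"fingers":1},{"twist":[0,0,0],"linear":[0,-1,0],"fingers":1}]'
python3 -m crank '[{"twist":[0,0,0],"linear":[0,-1,0],"fingers":1},{"twist":[0,0,0],"linear":[-0.3,-1,0],"fingers":1},{"twist":[0,0,0],"linear":[-0.3,-1,0],"fingers":1},{"twist":[0,0,0],"linear":[0,-0.4,0],"fingers":1},{"twist":[0,0,0],"linear":[0,0,0],"fingers":1}]'
python3 - <<'E'
from h import *
go((.51,.222,.29),102)
c=cam("wrist","w2"); K,R,t=P(c); print("cam at",(-R.T@t).round(3), "fwd",R[2].round(3))
dump("w2",c)
E
```

```text
clock: 1.97
eef_pos: [0.4503, 0.2731, 0.291]
tool_rot: [0.339, -3.121, 0.006]
ft_force: [0.0, 0.3, 0.8]
grip_width: 0.0853
clock: 2.38
eef_pos: [0.4768, 0.2033, 0.291]
tool_rot: [0.334, -3.121, 0.009]
ft_force: [-0.1, 0.2, 0.1]
grip_width: 0.0855
clk 2.38 pos [0.4768 0.2033 0.291 ] yhead 102.2 zaxis [-0.002 -0.006 -1.   ]
F [-0.1  0.2  0.1] w 0.0855 q [ 0.27  0.19  1.6  -0.01  1.36 -1.51]
lin units [-1.82  0.56  0.04] twist units [-0.06 -0.04  0.05]
cam at [0.4   0.188 0.436] fwd [ 0.302  0.061 -0.951]
```

View pics/w2.png

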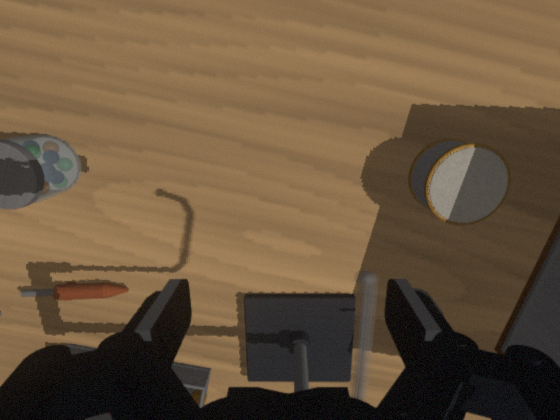

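```bash
python3 - <<'E'
from h import *
w=load("w2"); crop(w,230,260,170,130,"w2c",4)
a=onz(w,(245,293),.014);b=onz(w,(354,293),.014);print(a,b,np.linalg.norm(a-b),np.degrees(np.arctan2(*(b-a)[1::-1])))
c=onz(w,(248,382),.014);d=onz(w,(350,380),.014);print(c,d,np.linalg.norm(c-d))
E
```

```text
[0.66009676 0.18091354 0.014     ] [0.62686383 0.33134902 0.014     ] 0.1540625163778167 102.45722330744414
[0.81431961 0.2130565  0.014     ] [0.77605253 0.36699823 0.014     ] 0.15862667974981862
```

View pics/w2c.png

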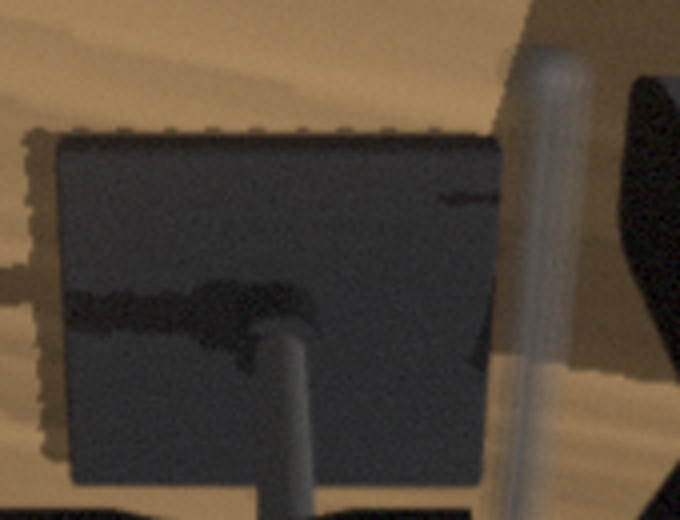

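```bash
python3 - <<'E'
from h import *
w=load("w2")
A=[onz(w,(230+u/4,260+v/4),.014) for u,v in [(62,150),(498,152),(75,483),(482,483)]]
for a in A: print(a.round(4))
m=(A[0]+A[1])/2; f=(A[2]+A[3])/2; print("front mid",m.round(4),"far",f.round(4),np.linalg.norm(f-m),np.linalg.norm(A[0]-A[1]),np.linalg.norm(A[2]-A[3]))
h1=np.degrees(np.arctan2(*(f-m)[1::-1])); h2=np.degrees(np.arctan2(*(A[1]-A[0])[1::-1]))-90;h3=np.degrees(np.arctan2(*(A[3]-A[2])[1::-1]))-90; print(h1,h2,h3)
b=onz(w,(230+282/4,260+332/4),.014); print("post front base",b)
for h in (12.,12.5):
    e=np.array([np.cos(np.radians(h)),np.sin(np.radians(h)),0]); print(h,"pivot from plate",((m+f)/2-.105*e).round(4),"from post",(b-.092*e).round(4))
E
```

```text
[0.6671 0.1829 0.014 ]
[0.6345 0.3342 0.014 ]
[0.8117 0.2138 0.014 ]
[0.7773 0.3681 0.014 ]
front mid [0.6508 0.2586 0.014 ] far [0.7945 0.291  0.014 ] 0.14729183297788748 0.15482927507672894 0.15816410821659957
12.706534784070909 12.162054958591554 12.555490194992629
post front base [0.72566279 0.27657444 0.014     ]
12.0 pivot from plate [0.6199 0.2529 0.014 ] from post [0.6357 0.2574 0.014 ]
12.5 pivot from plate [0.6201 0.252  0.014 ] from post [0.6358 0.2567 0.014 ]
```

```bash
cat > ph.py <<'E'
from h import *
def track(n,rows=(276,284),c0=195,c1=385):
    F=[];T=[]
    for i in range(n):
        T.append(get_obs()["clock"]); c=read_camera("wrist"); F.append(c)
    G=np.stack([f["color"].astype(float) for f in F]); med=np.median(G,0)
    out=[]
    for t,g,f in zip(T,G,F):
        d=np.abs(g-med).sum(2)[rows[0]:rows[1],c0:c1].mean(0); d=np.where(d>30,d,0)
        out.append((t,c0+(d*np.arange(c1-c0)).sum()/d.sum() if d.sum() else np.nan,d.max()))
    return out,F
E
python3 - <<'E'
from ph import *
o,F=track(16)
for t,u,m in o: print(round(t,3),round(u,1),round(m,0))
dump("F",[f["color"] for f in F])
cv2.imwrite("pics/strip.png",np.vstack([f["color"][255:300,150:430] for f in F[:10]]))
E
```

```text
2.433 373.4 74.0
2.483 379.6 51.0
2.533 375.1 73.0
2.583 347.8 89.0
2.633 315.8 76.0
2.683 283.3 75.0
2.733 255.0 115.0
2.783 235.4 191.0
2.833 227.6 210.0
2.883 233.3 186.0
2.933 251.3 115.0
2.983 278.4 76.0
3.033 310.8 75.0
3.083 341.9 92.0
3.133 371.5 80.0
3.183 379.5 85.0
```

View pics/strip.png

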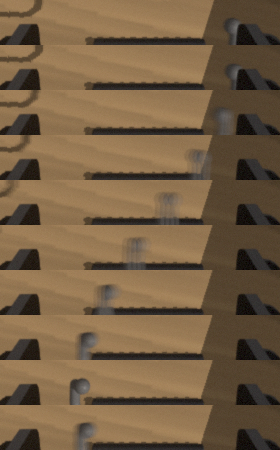

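```bash
python3 - <<'E'
from h import *
w=load("w2")
F=load("F")
cv2.imwrite("pics/mid.png",cv2.resize(np.hstack([F[4][250:310,200:400],F[12][250:310,200:400]]),None,fx=2,fy=2))
for v in (272,278): print(onz(w,(307,v),.215))
go((.537,.232,.225),102)
E
```

```text
[0.50946603 0.22512571 0.215     ]
[0.51419401 0.22624399 0.215     ]
clk 3.23 pos [0.4767 0.2046 0.291 ] yhead 102.4 zaxis [-0.002 -0.005 -1.   ]
F [-0.2 -0.7 -0.6] w 0.0854 q [ 0.28  0.19  1.6  -0.    1.36 -1.51]
lin units [-3.25  0.71  3.29] twist units [-0.06 -0.04  0.08]
```

View pics/mid.png

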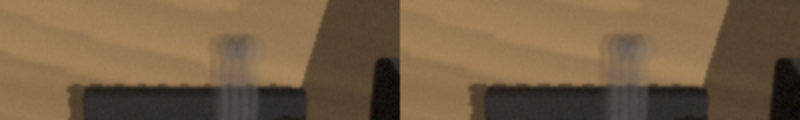

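```bash
python3 -m crank '[{"twist":[0,0,0],"linear":[-0.9,0.2,0.6],"fingers":1},{"twist":[0,0,0],"linear":[-0.9,0.2,0.6],"fingers":1},{"twist":[0,0,0],"linear":[-0.9,0.2,0.6],"fingers":1},{"twist":[0,0,0],"linear":[-0.8,0.1,0.6],"fingers":1},{"twist":[0,0,0],"linear":[0,0,0],"fingers":1}]'
python3 - <<'E'
from h import *
go((.542,.232,.168),102)
F=[];T=[]
for i in range(9):
  T.append(get_obs()["clock"]);F.append(cam("wrist")["color"])
print(T)
cv2.imwrite("pics/strip2.png",np.vstack([f[230:290,110:460] for f in F]))
cv2.imwrite("pics/w3.png",F[0])
E
```

```text
clock: 3.65
eef_pos: [0.5448, 0.2339, 0.2427]
tool_rot: [-0.337, 3.122, -0.007]
ft_force: [-0.2, 0.3, 0.2]
grip_width: 0.0853
clk 3.65 pos [0.5448 0.2339 0.2427] yhead 102.3 zaxis [ 0.002 -0.004 -1.   ]
F [-0.2  0.3  0.2] w 0.0853 q [ 0.29  0.34  1.51 -0.    1.29 -1.49]
lin units [ 0.16 -0.05  3.74] twist units [-0.06  0.01  0.07]
[3.65, 3.7, 3.75, 3.8, 3.85, 3.9, 3.95, 4.0, 4.05]
```

View pics/strip2.png

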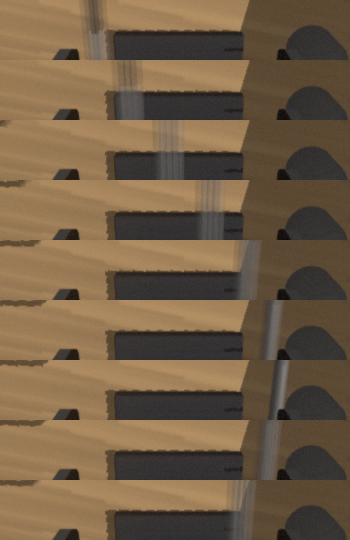

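View pics/w3.png

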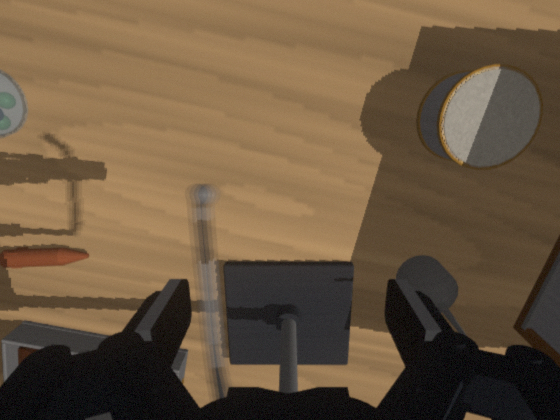

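```bash
python3 -m crank '[{"twist":[0,0,0],"linear":[0,0,0],"fingers":1},{"twist":[0,0,0],"linear":[0,0,0],"fingers":1},{"twist":[0,0,0],"linear":[0,0,1],"fingers":1},{"twist":[0,0,0],"linear":[0,0,1],"fingers":1},{"twist":[0,0,0],"linear":[0,0,1],"fingers":1}]' 20
python3 -m crank '[{"twist":[0,0,0],"linear":[0,0,0.7],"fingers":0.8},{"twist":[0,0,0],"linear":[0,0,0],"fingers":0.5},{"twist":[0,0,0],"linear":[0,0,0],"fingers":0.3},{"twist":[0,0,0],"linear":[0,0,0],"fingers":0.3},{"twist":[0,0,0],"linear":[0,0,0],"fingers":0.3}]'
python3 - <<'E'
from h import *
go((.542,.232,.168),102)
cam("wrist","w4")
E
```

```text
clock: 4.52
eef_pos: [0.5473, 0.2345, 0.1915]
tool_rot: [-0.335, 3.106, -0.002]
ft_force: [0.6, -0.1, 0.4]
grip_width: 0.0855
clock: 4.93
eef_pos: [0.5454, 0.2339, 0.1748]
tool_rot: [-0.336, 3.111, -0.004]
ft_force: [-0.0, 0.4, 0.6]
grip_width: 0.0267
clk 4.93 pos [0.5454 0.2339 0.1748] yhead 102.3 zaxis [ 0.012 -0.001 -1.   ]
F [-0.   0.4  0.6] w 0.0267 q [ 0.29  0.4   1.6  -0.    1.13 -1.49]
lin units [ 0.19 -0.05  0.34] twist units [-0.04  0.15  0.07]
```

View pics/w4.png

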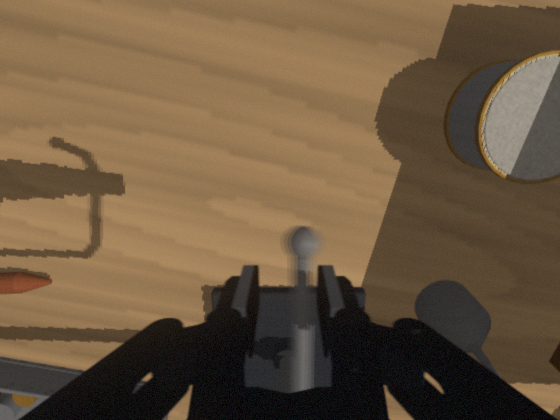

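```bash
python3 -m crank '[{"twist":[0,0,0],"linear":[0,0,0],"fingers":0.2},{"twist":[0,0,0],"linear":[0,0,0],"fingers":0.2},{"twist":[0,0,0],"linear":[0,0,0],"fingers":0.15},{"twist":[0,0,0],"linear":[0,0,0],"fingers":0.15},{"twist":[0,0,0],"linear":[0,0,0],"fingers":0.15}]'
python3 - <<'E'
from h import *
go((.542,.232,.168),102)
F=[]
for i in range(8): F.append(cam("wrist")["color"])
cv2.imwrite("pics/st5.png",cv2.resize(np.vstack([np.hstack(F[:4]),np.hstack(F[4:])])[:, :],None,fx=.35,fy=.35))
cv2.imwrite("pics/st5.png",np.vstack([np.hstack([f[215:285,220:360] for f in F[:4]]),np.hstack([f[215:285,220:360] for f in F[4:]])]))
E
```

```text
clock: 5.4
eef_pos: [0.5475, 0.2344, 0.1782]
tool_rot: [-0.336, 3.105, -0.002]
ft_force: [0.4, -1.5, 0.1]
grip_width: 0.0125
clk 5.4 pos [0.5475 0.2344 0.1782] yhead 102.3 zaxis [ 0.018  0.001 -1.   ]
F [ 0.4 -1.5  0.1] w 0.0125 q [ 0.29  0.4   1.6  -0.01  1.13 -1.49]
lin units [ 0.3  -0.06  0.5 ] twist units [-0.04  0.22  0.07]
```

View pics/st5.png

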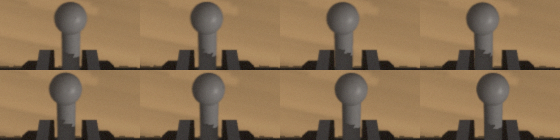

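```bash
cat > tip.py <<'E'
from h import *
def tipseq(n,r0=200,r1=262,c0=150,c1=440,show=None):
    F=[];T=[]
    for i in range(n):
        T.append(get_obs()["clock"]);F.append(read_camera("wrist"))
    o=[]
    for t,f in zip(T,F):
        g=f["color"][r0:r1,c0:c1].astype(int); hsv=cv2.cvtColor(f["color"][r0:r1,c0:c1],cv2.COLOR_BGR2HSV)
        m=((hsv[...,1]<60)&(hsv[...,2]>60)).astype(np.uint8)
        k,l,s,cc=cv2.connectedComponentsWithStats(m); i=1+np.argmax(s[1:,4]) if k>1 else 0
        o.append((round(t,2),*(cc[i]+[c0,r0]).round(1),int(s[i,4])))
    return o,F
E
python3 - <<'E'
from tip import *
o,F=tipseq(8,r1=258); print(*o,sep="\n")
cv2.imwrite("pics/w6.png",F[-1]["color"])
E
```

```text
(5.8, np.float64(293.5), np.float64(237.1), 924)
(5.85, np.float64(292.4), np.float64(237.1), 929)
(5.9, np.float64(290.3), np.float64(237.2), 923)
(5.95, np.float64(287.6), np.float64(237.0), 912)
(6.0, np.float64(284.4), np.float64(236.9), 921)
(6.05, np.float64(281.8), np.float64(237.0), 939)
(6.1, np.float64(283.0), np.float64(237.0), 934)
(6.15, np.float64(285.4), np.float64(236.9), 915)
```

View pics/w6.png

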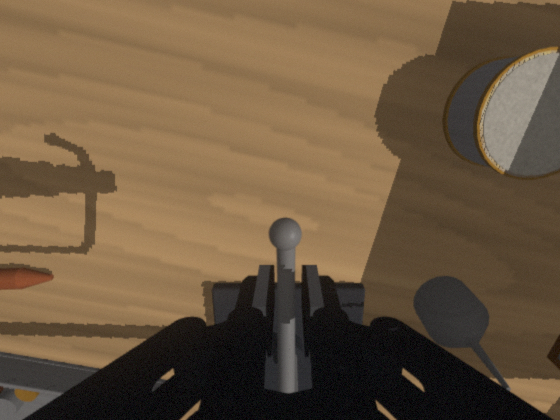

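```bash
python3 -m crank '[{"twist":[0,0,0],"linear":[0,0,0],"fingers":0.13},{"twist":[0,0,0],"linear":[0,0,0],"fingers":0.11},{"twist":[0,0,0],"linear":[0,0,0],"fingers":0.09},{"twist":[0,0,0],"linear":[0,0,0],"fingers":0.08},{"twist":[0,0,0],"linear":[0,0,0],"fingers":0.08}]' 20
python3 -m crank '[{"twist":[0,0,0],"linear":[0,0,0],"fingers":0.08},{"twist":[0,0,0],"linear":[0,0,0],"fingers":0.08},{"twist":[0,0,0],"linear":[0,0,0],"fingers":0.1},{"twist":[0,0,0],"linear":[0,0,0],"fingers":0.11},{"twist":[0,0,0],"linear":[0,0,0],"fingers":0.12}]'
python3 - <<'E'
from tip import *
go((.542,.232,.168),102)
o,F=tipseq(10,r1=255); print(*o,sep="\n")
E
```

```text
clock: 6.62
eef_pos: [0.5473, 0.2344, 0.1779]
tool_rot: [-0.335, 3.106, -0.002]
ft_force: [0.4, -0.0, 0.1]
grip_width: 0.0069
clock: 7.03
eef_pos: [0.5473, 0.2343, 0.1779]
tool_rot: [-0.336, 3.106, -0.002]
ft_force: [0.1, 0.2, 0.9]
grip_width: 0.0102
clk 7.03 pos [0.5473 0.2343 0.1779] yhead 102.3 zaxis [ 0.018  0.    -1.   ]
F [0.1 0.2 0.9] w 0.0102 q [ 0.29  0.4   1.6  -0.01  1.13 -1.49]
lin units [ 0.29 -0.06  0.49] twist units [-0.04  0.22  0.07]
(7.03, np.float64(286.2), np.float64(235.9), 866)
(7.08, np.float64(285.7), np.float64(235.9), 875)
(7.13, np.float64(285.6), np.float64(235.8), 871)
(7.18, np.float64(285.6), np.float64(235.8), 880)
(7.23, np.float64(285.8), np.float64(235.9), 875)
(7.28, np.float64(286.1), np.float64(235.9), 874)
(7.33, np.float64(286.5), np.float64(235.8), 875)
(7.38, np.float64(287.0), np.float64(235.9), 877)
(7.43, np.float64(287.3), np.float64(235.9), 874)
(7.48, np.float64(287.6), np.float64(235.8), 876)
```

```bash
python3 -m crank '[{"twist":[0,0,0],"linear":[0,0,0],"fingers":0.2},{"twist":[0,0,0],"linear":[0,0,0],"fingers":0.3},{"twist":[0,0,0],"linear":[0,0,0],"fingers":0.5},{"twist":[0,0,0],"linear":[0,0,0],"fingers":0.7},{"twist":[0,0,0],"linear":[0,0,0],"fingers":0.7}]'
python3 -m crank '[{"twist":[0,0,0],"linear":[0,0,-0.8],"fingers":0.7},{"twist":[0,0,0],"linear":[0,0,-0.8],"fingers":0.7},{"twist":[0,0,0],"linear":[0,0,-0.8],"fingers":0.7},{"twist":[0,0,0],"linear":[0,0,-0.8],"fingers":0.7},{"twist":[0,0,0],"linear":[0,0,-0.8],"fingers":0.7}]'
python3 -m crank '[{"twist":[0,0,0],"linear":[0,0,-0.8],"fingers":0.7},{"twist":[0,0,0],"linear":[1,0,0],"fingers":0.7},{"twist":[0,0,0],"linear":[1,0,0],"fingers":0.7},{"twist":[0,0,0],"linear":[1,0,0],"fingers":0.7},{"twist":[0,0,0],"linear":[0,0,0],"fingers":0.7}]'
python3 - <<'E'
from tip import *
go((.542,.232,.168),102)
F=[]
for i in range(9): F.append(cam("wrist"))
dump("w7",F[0])
cv2.imwrite("pics/w7.png",F[0]["color"])
cv2.imwrite("pics/st7.png",np.hstack([f["color"][230:330,260:340] for f in F]))
E
```

```text
clock: 7.95
eef_pos: [0.5473, 0.2344, 0.1779]
tool_rot: [-0.335, 3.106, -0.002]
ft_force: [0.1, -0.4, 0.8]
grip_width: 0.0594
clock: 8.37
eef_pos: [0.5426, 0.2333, 0.2559]
tool_rot: [-0.336, 3.116, -0.005]
ft_force: [0.3, -0.3, -0.8]
grip_width: 0.06
clock: 8.78
eef_pos: [0.4854, 0.221, 0.2769]
tool_rot: [-0.335, 3.107, -0.003]
ft_force: [-1.4, -0.6, -0.7]
grip_width: 0.0593
clk 8.78 pos [0.4854 0.221  0.2769] yhead 102.3 zaxis [ 0.017  0.    -1.   ]
F [-1.4 -0.6 -0.7] w 0.0593 q [ 0.3   0.21  1.6  -0.01  1.31 -1.48]
lin units [-2.79 -0.05  5.49] twist units [-0.04  0.2   0.07]
```

View pics/w7.png

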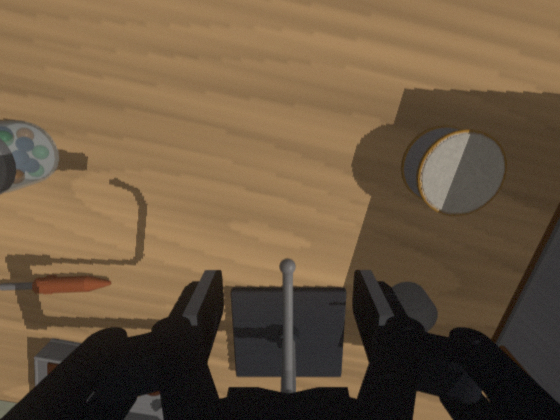

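View pics/st7.png

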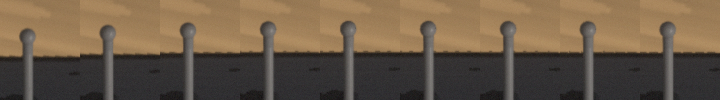

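```bash
python3 - <<'E'
from tip import *
o,F=tipseq(9,r0=235,r1=285,c0=265,c1=315); print(*o,sep="\n")
f=F[-1]; dump("w8",f); crop(f,255,235,80,60,"w8c",8)
cam("scene","s8")
E
```

```text
(9.23, np.float64(287.6), np.float64(267.6), 345)
(9.28, np.float64(287.4), np.float64(267.7), 354)
(9.33, np.float64(287.2), np.float64(267.4), 343)
(9.38, np.float64(287.3), np.float64(267.7), 345)
(9.43, np.float64(287.4), np.float64(267.7), 352)
(9.48, np.float64(287.7), np.float64(267.8), 339)
(9.53, np.float64(287.9), np.float64(267.7), 338)
(9.58, np.float64(288.0), np.float64(267.6), 340)
(9.63, np.float64(288.1), np.float64(267.6), 334)
```

View pics/w8c.png

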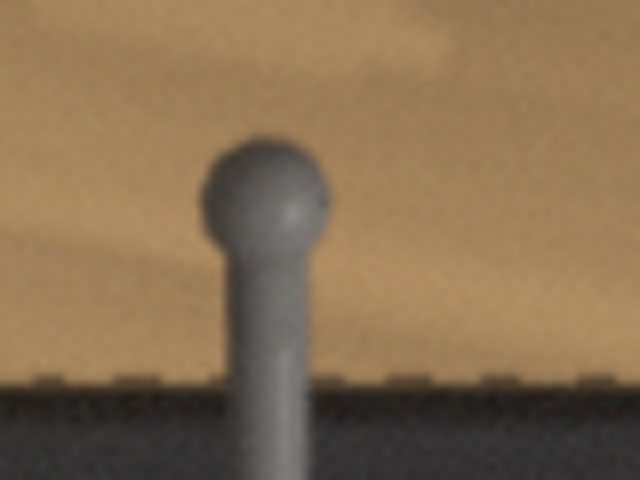

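```bash
python3 - <<'E'
from h import *
f=load("w8"); p=onz(f,(288.1,259.75),.2145); o,d=ray(f,(288.1,259.75)); print("tip",p.round(4),"dist",np.linalg.norm(p-o))
# bar direction: bar at row 390 (near wrist bottom)
e=np.array([np.cos(np.radians(12.3)),np.sin(np.radians(12.3)),0]); print("seat",(p+.028*e).round(4),"pivot",(p+.113*e).round(4))
go((.486,-.300,.30),63)
E
```

```text
tip [0.5104 0.2272 0.2145] dist 0.22974752237609028
seat [0.5378 0.2331 0.2145] pivot [0.6208 0.2512 0.2145]
clk 9.73 pos [0.489  0.2217 0.2769] yhead 102.3 zaxis [ 0.019  0.001 -1.   ]
F [-0.2 -0.  -0.6] w 0.0597 q [ 0.3   0.22  1.6  -0.01  1.31 -1.48]
lin units [  5.67 -25.46  -1.18] twist units [0.04 0.24 8.57]
```

View pics/s8.png

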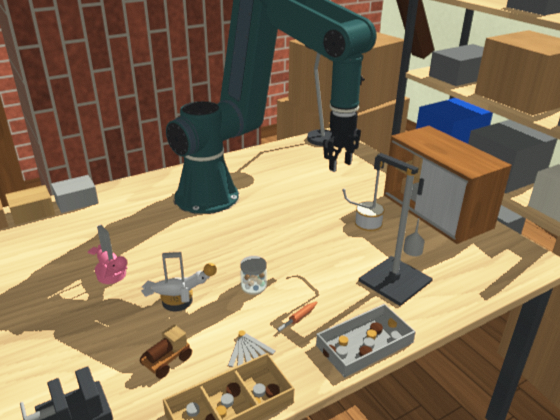

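```bash
python3 -m crank '[{"twist":[0,0,0],"linear":[1,0,-0.4],"fingers":0.8},{"twist":[0,0,0],"linear":[1,-0.5,-0.4],"fingers":0.9},{"twist":[0,0,0],"linear":[0.5,-1,-0.4],"fingers":1},{"twist":[0,0.24,0],"linear":[0.3,-1,0],"fingers":1},{"twist":[0,0,0],"linear":[0.3,-1,0],"fingers":1}]'
python3 -m crank '[{"twist":[0,0,0],"linear":[0.3,-1,0],"fingers":1},{"twist":[0,0,0],"linear":[0.3,-1,0],"fingers":1},{"twist":[0,0,0],"linear":[0.3,-1,0],"fingers":1},{"twist":[0,0,0],"linear":[0.2,-1,0],"fingers":1},{"twist":[0,0,0],"linear":[0,-1,0],"fingers":1}]'
python3 -m crank '[{"twist":[0,0,0],"linear":[0,-1,0],"fingers":1},{"twist":[0,0,0],"linear":[0,-1,0],"fingers":1},{"twist":[0,0,0],"linear":[0,-1,0],"fingers":1},{"twist":[0,0,0],"linear":[0,-1,0],"fingers":1},{"twist":[0,0,0],"linear":[0,-1,0],"fingers":1}]'
python3 -m crank '[{"twist":[0,0,1],"linear":[0,-1,0],"fingers":1},{"twist":[0,0,1],"linear":[0,-1,0],"fingers":1},{"twist":[0,0,1],"linear":[-0.1,-1,0],"fingers":1},{"twist":[0,0,1],"linear":[-0.2,-1,0],"fingers":1},{"twist":[0,0,1],"linear":[-0.3,-1,0],"fingers":1}]'
python3 - <<'E'
from h import *
go((.486,-.300,.30),63)
E
```

```text
clock: 10.15
eef_pos: [0.4412, 0.1412, 0.3004]
tool_rot: [-0.344, 3.123, -0.003]
ft_force: [0.2, -0.7, 0.1]
grip_width: 0.0853
clock: 10.57
eef_pos: [0.4397, 0.0344, 0.3018]
tool_rot: [-0.347, 3.12, -0.003]
ft_force: [1.0, 0.2, -0.9]
grip_width: 0.0855
clock: 10.98
eef_pos: [0.4616, -0.0683, 0.303]
tool_rot: [-0.346, 3.118, -0.004]
ft_force: [0.3, -0.3, 0.4]
grip_width: 0.0857
clock: 11.4
eef_pos: [0.4795, -0.1733, 0.3039]
tool_rot: [0.304, 3.121, -0.003]
ft_force: [0.2, 0.4, -0.4]
grip_width: 0.0856
clk 11.4 pos [ 0.4795 -0.1733  0.3039] yhead 78.9 zaxis [ 0.006 -0.002 -1.   ]
F [ 0.2  0.4 -0.4] w 0.0856 q [-0.48  0.16  1.6   0.    1.37 -1.86]
lin units [-1.54 -6.15  0.21] twist units [-0.    0.08  3.46]
```

```bash
python3 -m crank '[{"twist":[0,0,1],"linear":[0,-1,0],"fingers":1},{"twist":[0,0,1],"linear":[0,-1,0],"fingers":1},{"twist":[0,0,1],"linear":[0,-1,0],"fingers":1},{"twist":[0,0,0.4],"linear":[0,-1,0],"fingers":1},{"twist":[0,0,0],"linear":[0,-0.5,0],"fingers":1}]'
python3 - <<'E'
from h import *
go((.486,-.300,.30),63)
c=cam("wrist"); c=cam("wrist","w9"); dump("w9",c)
E
```

```text
clock: 11.82
eef_pos: [0.4505, -0.2646, 0.3041]
tool_rot: [0.753, 3.041, -0.003]
ft_force: [-0.2, -0.6, 0.1]
grip_width: 0.0854
clk 11.82 pos [ 0.4505 -0.2646  0.3041] yhead 62.2 zaxis [ 0.008 -0.004 -1.   ]
F [-0.2 -0.6  0.1] w 0.0854 q [-0.66  0.18  1.58  0.    1.37 -1.75]
lin units [-2.39 -0.74  0.23] twist units [ 0.    0.11 -0.18]
```

View pics/w9.png

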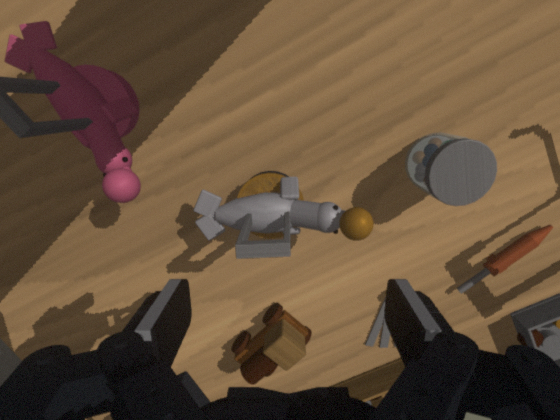

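```bash
python3 - <<'E'
from h import *
crop(load("w9"),190,160,200,110,"w9c",4)
E
```

```text
(no output)
```

View pics/w9c.png

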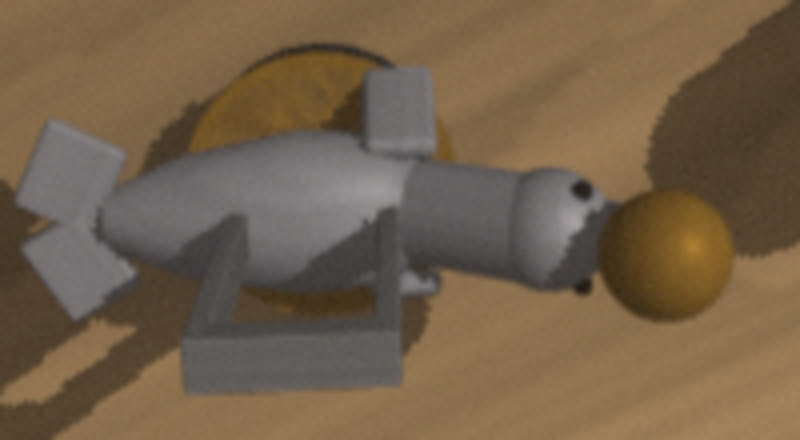

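```bash
python3 - <<'E'
from h import *
c=load("w9")
A=[onz(c,(190+u/4,160+v/4),.165) for u,v in [(187,338),(184,392),(402,384),(400,330)]]
for a in A: print(a.round(4))
n=np.linalg.norm
print("sides",n(A[0]-A[3]),n(A[1]-A[2]),n(A[0]-A[1]),n(A[3]-A[2]),"centre",np.mean(A,0).round(4))
for a,b in ((A[0],A[3]),(A[1],A[2])): print(np.degrees(np.arctan2(*(b-a)[1::-1])))
b=onz(c,(190+667/4,160+256/4),.105);print("ball",b)
d=b-np.mean(A,0);print(np.degrees(np.arctan2(d[1],d[0])),n(d[:2]))
m=np.mean(A,0); go((m[0],m[1],.25),59.5)
E
```

```text
[ 0.4673 -0.3251  0.165 ]
[ 0.4786 -0.3325  0.165 ]
[ 0.5001 -0.2872  0.165 ]
[ 0.488  -0.2814  0.165 ]
sides 0.04835853363023371 0.05018791284436271 0.013572938891948104 0.01346010040590781 centre [ 0.4835 -0.3065  0.165 ]
64.6399207862539
64.618261082824
ball [ 0.52528876 -0.21925688  0.105     ]
64.41061393982476 0.09676551378329488
clk 11.92 pos [ 0.4507 -0.2639  0.3041] yhead 62.3 zaxis [ 0.008 -0.003 -1.   ]
F [-0.1  0.1 -0.2] w 0.0857 q [-0.66  0.18  1.58  0.    1.37 -1.75]
lin units [-2.42 -1.13  2.72] twist units [0.01 0.11 0.6 ]
```

```bash
python3 -m crank '[{"twist":[0,0.1,-0.5],"linear":[-0.6,-0.3,0.6],"fingers":1},{"twist":[0,0,0],"linear":[-0.6,-0.3,0.6],"fingers":1},{"twist":[0,0,0],"linear":[-0.6,-0.3,0.6],"fingers":1},{"twist":[0,0,0],"linear":[-0.6,-0.3,0.6],"fingers":1},{"twist":[0,0,0],"linear":[0,0,0.3],"fingers":1}]'
python3 - <<'E'
from h import *
go((.4835,-.3065,.139),64.5)
c=cam("wrist","w10"); dump("w10",c)
E
```

```text
clock: 12.33
eef_pos: [0.488, -0.3047, 0.2496]
tool_rot: [0.683, 3.06, 0.003]
ft_force: [-0.5, -0.4, 0.4]
grip_width: 0.0855
clk 12.33 pos [ 0.488  -0.3047  0.2496] yhead 64.8 zaxis [ 0.007  0.    -1.   ]
F [-0.5 -0.4  0.4] w 0.0855 q [-0.68  0.3   1.55  0.    1.29 -1.81]
lin units [ 0.2  -0.2   5.53] twist units [0.04 0.07 0.07]
```

View pics/w10.png

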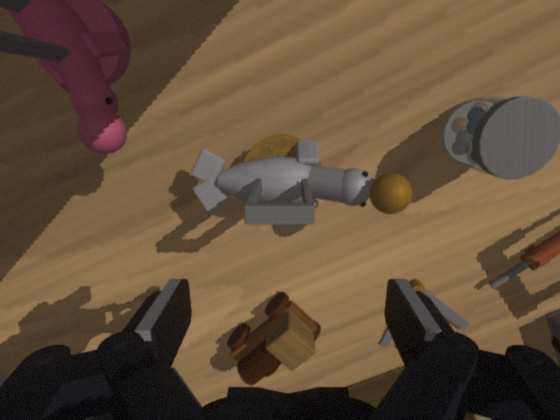

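```bash
python3 -m crank '[{"twist":[0,0,0],"linear":[0.1,-0.1,0.8],"fingers":1},{"twist":[0,0,0],"linear":[0.1,-0.1,0.8],"fingers":1},{"twist":[0,0,0],"linear":[0,0,0.7],"fingers":1},{"twist":[0,0,0],"linear":[0,0,0.5],"fingers":1},{"twist":[0,0,0],"linear":[0,0,0],"fingers":1}]'
python3 - <<'E'
from h import *
go((.4835,-.3065,.139),64.5)
c=cam("wrist","w11"); dump("w11",c)
b=(proj(c,(.4835,-.3065,.165)));print(b)
E
```

```text
clock: 12.8
eef_pos: [0.4815, -0.2992, 0.1905]
tool_rot: [0.679, 3.065, 0.01]
ft_force: [-0.6, -0.3, 0.4]
grip_width: 0.0854
clk 12.8 pos [ 0.4815 -0.2992  0.1905] yhead 65.0 zaxis [ 0.003  0.006 -1.   ]
F [-0.6 -0.3  0.4] w 0.0854 q [-0.68  0.35  1.63  0.01  1.16 -1.82]
lin units [-0.24 -0.31  2.57] twist units [0.09 0.   0.11]
[274.49570853 264.01968655]
```

View pics/w11.png

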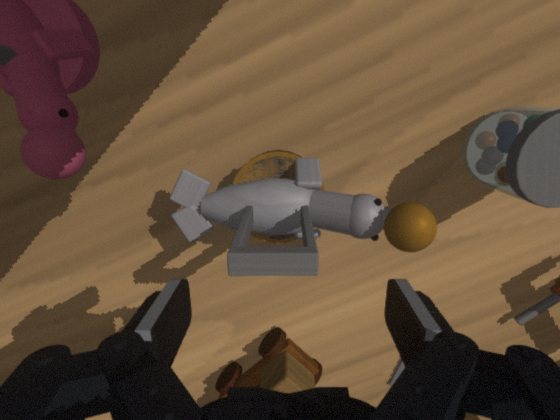

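```bash
python3 -m crank '[{"twist":[0.05,0,0.1],"linear":[-0.25,-0.35,0],"fingers":1},{"twist":[0,0,0],"linear":[0,0,0.6],"fingers":1},{"twist":[0,0,0],"linear":[0,0,0.6],"fingers":1},{"twist":[0,0,0],"linear":[0,0,0.6],"fingers":1},{"twist":[0,0,0],"linear":[0,0,0],"fingers":1}]'
python3 - <<'E'
from h import *
go((.4835,-.3065,.139),64.5)
c=cam("wrist","w12"); dump("w12",c)
E
```

```text
clock: 13.27
eef_pos: [0.4869, -0.3105, 0.1575]
tool_rot: [0.69, 3.055, -0.003]
ft_force: [-0.7, 0.7, -0.2]
grip_width: 0.0853
clk 13.27 pos [ 0.4869 -0.3105  0.1575] yhead 64.5 zaxis [ 0.009 -0.004 -1.   ]
F [-0.7  0.7 -0.2] w 0.0853 q [-0.69  0.4   1.65  0.    1.08 -1.82]
lin units [0.25 0.11 0.92] twist units [0.   0.13 0.01]
```

View pics/w12.png

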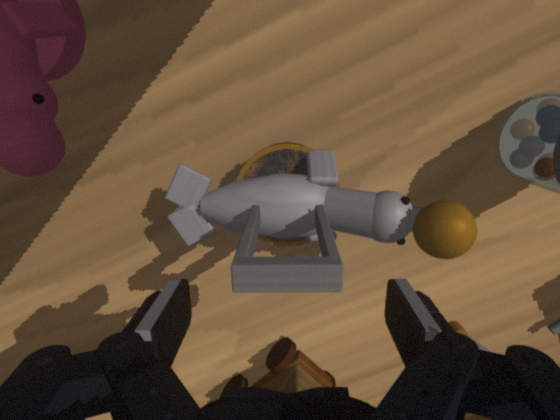

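```bash
python3 - <<'E'
from h import *
c=load("w12")
A=[onz(c,q,.165) for q in [(234,263),(234,290),(341,291),(341,262)]]
m=np.mean(A,0);print(m.round(4),np.linalg.norm(A[0]-A[3]),np.linalg.norm(A[1]-A[0]))
go((m[0],m[1],.139),64.5)
E
```

```text
[ 0.4828 -0.3071  0.165 ] 0.04764738125802156 0.013744424717296016
clk 13.32 pos [ 0.4875 -0.3109  0.1586] yhead 64.5 zaxis [ 0.01  -0.005 -1.   ]
F [-0.2 -1.4 -0.5] w 0.0851 q [-0.69  0.4   1.65  0.    1.08 -1.82]
lin units [0.31 0.07 0.98] twist units [-0.    0.14  0.01]
```

```bash
python3 -m crank '[{"twist":[0,0.1,0],"linear":[0.25,0.05,0.3],"fingers":1},{"twist":[0,0,0],"linear":[0,0,0.4],"fingers":1},{"twist":[0,0,0],"linear":[0,0,0.3],"fingers":1},{"twist":[0,0,0],"linear":[0,0,0],"fingers":1},{"twist":[0,0,0],"linear":[0,0,0],"fingers":1}]'
python3 - <<'E'
from h import *
go((.4828,-.3071,.139),64.5)
E
```

```text
clock: 13.73
eef_pos: [0.4844, -0.3089, 0.1386]
tool_rot: [0.692, 3.058, -0.004]
ft_force: [0.3, -0.1, 0.5]
grip_width: 0.0856
clk 13.73 pos [ 0.4844 -0.3089  0.1386] yhead 64.5 zaxis [ 0.005 -0.004 -1.   ]
F [ 0.3 -0.1  0.5] w 0.0856 q [-0.69  0.42  1.68  0.    1.04 -1.81]
lin units [ 0.11  0.05 -0.02] twist units [-0.01  0.08  0.  ]
```

Within 2 mm. Close.

```bash
python3 -m crank '[{"twist":[0,0,0],"linear":[0.1,0,0],"fingers":0.7},{"twist":[0,0,0],"linear":[0,0,0],"fingers":0.5},{"twist":[0,0,0],"linear":[0,0,0],"fingers":0.4},{"twist":[0,0,0],"linear":[0,0,0],"fingers":0.4},{"twist":[0,0,0],"linear":[0,0,0],"fingers":0.4}]' 60
python3 - <<'E'
from h import *
go((.4828,-.3071,.139),64.5)
c=cam("wrist","w13")
E
```

```text
clock: 14.15
eef_pos: [0.4828, -0.3084, 0.1394]
tool_rot: [0.691, 3.057, -0.005]
ft_force: [0.2, 0.2, -3.5]
grip_width: 0.0489
clk 14.15 pos [ 0.4828 -0.3084  0.1394] yhead 64.5 zaxis [ 0.006 -0.005 -1.   ]
F [ 0.2  0.2 -3.5] w 0.0489 q [-0.69  0.41  1.68  0.    1.04 -1.82]
lin units [0.03 0.06 0.02] twist units [-0.02  0.1   0.  ]
```

View pics/w13.png

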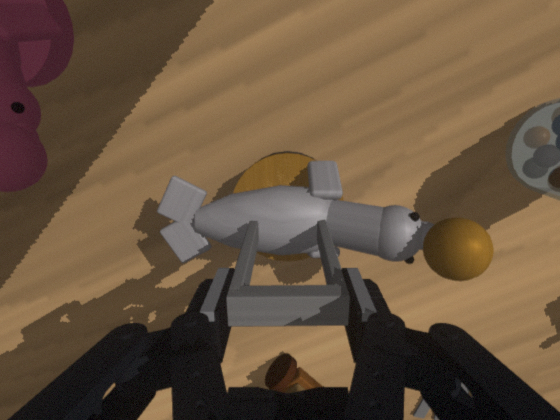

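```bash
python3 -m crank '[{"twist":[0,0,0],"linear":[0,0,-0.3],"fingers":0.4},{"twist":[0,0,0],"linear":[0,0,-0.6],"fingers":0.4},{"twist":[0,0,0],"linear":[0,0,-0.9],"fingers":0.4},{"twist":[0,0,0],"linear":[0,0,-0.9],"fingers":0.4},{"twist":[0,0,0],"linear":[0,0,-0.9],"fingers":0.4}]'
python3 -m crank '[{"twist":[0,0,0],"linear":[0,0,-0.9],"fingers":0.4},{"twist":[0,0,0],"linear":[0,0,-0.9],"fingers":0.4},{"twist":[0,0,0],"linear":[0,0,-0.9],"fingers":0.4},{"twist":[0,0,0],"linear":[0.2,0.2,-0.2],"fingers":0.4},{"twist":[0,0,0],"linear":[0.3,0.4,0],"fingers":0.4}]'
python3 - <<'E'
from h import *
go((.452,.2144,.270),102.3)
c=cam("wrist","w14");c=cam("scene","s14")
E
```

```text
clock: 14.62
eef_pos: [0.4781, -0.3045, 0.2089]
tool_rot: [-0.692, -3.058, -0.005]
ft_force: [-0.0, 0.2, -2.0]
grip_width: 0.0486
clock: 15.03
eef_pos: [0.4751, -0.2905, 0.2739]
tool_rot: [-0.695, -3.062, -0.002]
ft_force: [-0.4, 0.3, -3.9]
grip_width: 0.0489
clk 15.03 pos [ 0.4751 -0.2905  0.2739] yhead 64.4 zaxis [-0.001  0.001 -1.   ]
F [-0.4  0.3 -3.9] w 0.0489 q [-0.67  0.26  1.55  0.    1.34 -1.8 ]
lin units [11.94 22.28  0.23] twist units [ 0.01 -0.02 -8.26]
```

View pics/w14.png

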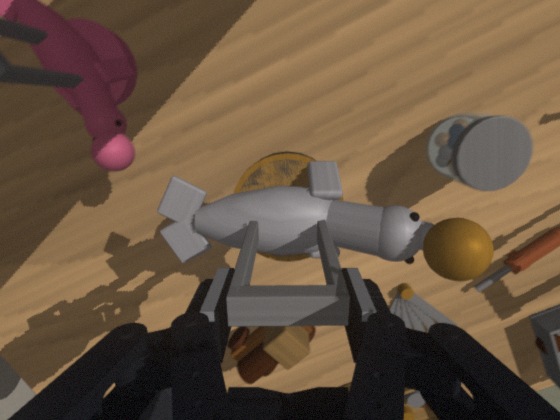

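View pics/s14.png

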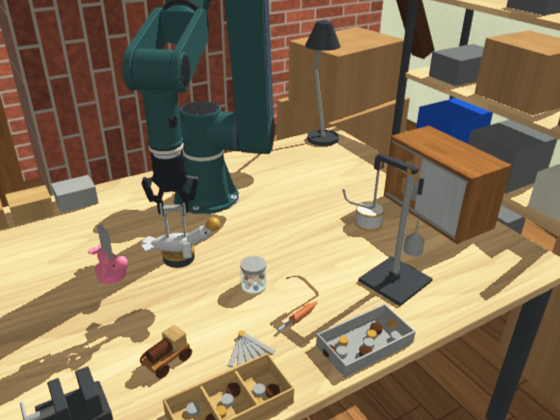

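```bash
python3 -m crank '[{"twist":[0,0,-0.3],"linear":[0.5,0.4,0],"fingers":0.4},{"twist":[0,0,-0.6],"linear":[0.6,0.6,0],"fingers":0.4},{"twist":[0,0,-0.6],"linear":[0.6,0.7,0],"fingers":0.4},{"twist":[0,0,-0.6],"linear":[0.6,0.8,0],"fingers":0.4},{"twist":[0,0,-0.6],"linear":[0.5,0.8,0],"fingers":0.4}]'
python3 -m crank '[{"twist":[0,0,-0.6],"linear":[0.4,0.9,0],"fingers":0.4},{"twist":[0,0,-0.6],"linear":[0.2,0.9,0],"fingers":0.4},{"twist":[0,0,-0.6],"linear":[0.2,0.9,0],"fingers":0.4},{"twist":[0,0,-0.6],"linear":[0.1,0.9,0],"fingers":0.4},{"twist":[0,0,-0.6],"linear":[0,0.9,0],"fingers":0.4}]'
python3 - <<'E'
from h import *
go((.452,.2144,.270),102.3)
E
```

```text
clock: 15.55
eef_pos: [0.441, -0.2031, 0.2658]
tool_rot: [-0.346, -3.11, -0.011]
ft_force: [-0.0, 0.4, -2.7]
grip_width: 0.0491
clock: 15.97
eef_pos: [0.426, -0.1027, 0.2592]
tool_rot: [0.048, -3.116, -0.024]
ft_force: [-0.4, 0.7, -3.1]
grip_width: 0.049
clk 15.97 pos [ 0.426  -0.1027  0.2592] yhead 91.7 zaxis [-0.025  0.015 -1.   ]
F [-0.4  0.7 -3.1] w 0.049 q [-0.4   0.11  1.78  0.    1.28 -2.  ]
lin units [-1.77 15.81 -0.34] twist units [ 0.22 -0.29 -2.3 ]
```

```bash
python3 -m crank '[{"twist":[0.1,-0.15,-0.6],"linear":[0,0.9,-0.2],"fingers":0.4},{"twist":[0.1,-0.15,-0.6],"linear":[0,0.9,-0.2],"fingers":0.4},{"twist":[0,0,-0.6],"linear":[-0.2,0.9,-0.1],"fingers":0.4},{"twist":[0,0,-0.4],"linear":[-0.2,0.9,0],"fingers":0.4},{"twist":[0,0,0],"linear":[-0.2,0.9,0],"fingers":0.4}]'
python3 -m crank '[{"twist":[0,0,0],"linear":[-0.2,0.9,0],"fingers":0.4},{"twist":[0,0,0],"linear":[-0.2,0.9,0],"fingers":0.4},{"twist":[0,0,0],"linear":[-0.2,0.9,0],"fingers":0.4},{"twist":[0,0,0],"linear":[-0.2,0.8,0],"fingers":0.4},{"twist":[0,0,0],"linear":[-0.2,0.8,0],"fingers":0.4}]'
python3 - <<'E'
from h import *
go((.452,.2144,.270),102.3)
E
```

```text
clock: 16.38
eef_pos: [0.4194, -0.0047, 0.2629]
tool_rot: [0.343, -3.111, -0.008]
ft_force: [-0.1, -0.2, -1.9]
grip_width: 0.0487
clock: 16.8
eef_pos: [0.413, 0.0896, 0.2566]
tool_rot: [0.345, -3.098, -0.011]
ft_force: [0.4, -0.6, -3.1]
grip_width: 0.0489
clk 16.8 pos [0.413  0.0896 0.2566] yhead 102.7 zaxis [-0.025  0.004 -1.   ]
F [ 0.4 -0.6 -3.1] w 0.0489 q [ 0.04  0.08  1.82  0.01  1.27 -1.75]
lin units [-3.26  5.67 -0.69] twist units [ 0.12 -0.29  0.09]
```

```bash
python3 -m crank '[{"twist":[0.1,-0.2,0],"linear":[-0.2,0.9,0],"fingers":0.4},{"twist":[0,-0.1,0],"linear":[-0.3,0.9,0],"fingers":0.4},{"twist":[0,0,0],"linear":[-0.3,0.9,0],"fingers":0.4},{"twist":[0,0,0],"linear":[-0.3,0.9,0],"fingers":0.4},{"twist":[0,0,0],"linear":[-0.3,0.8,0],"fingers":0.4}]'
python3 -m crank '[{"twist":[0,0,0],"linear":[-0.3,0.5,0],"fingers":0.4},{"twist":[0,0,0],"linear":[-0.2,0.2,0],"fingers":0.4},{"twist":[0,0,0],"linear":[0,0,0],"fingers":0.4},{"twist":[0,0,0],"linear":[0,0,0],"fingers":0.4},{"twist":[0,0,0],"linear":[0,0,0],"fingers":0.4}]'
python3 - <<'E'
from h import *
go((.452,.2144,.2244),102.3)
c=cam("wrist","w15");c=cam("scene","s15");dump("s15",c)
crop(c,280,120,180,140,"s15c",4)
E
```

```text
clock: 17.22
eef_pos: [0.4133, 0.1858, 0.2495]
tool_rot: [0.35, -3.11, -0.001]
ft_force: [0.1, 0.2, -2.8]
grip_width: 0.0491
clock: 17.63
eef_pos: [0.4171, 0.2038, 0.245]
tool_rot: [0.356, -3.102, 0.002]
ft_force: [-0.4, 0.3, -2.0]
grip_width: 0.0489
clk 17.63 pos [0.4171 0.2038 0.245 ] yhead 103.1 zaxis [-0.019 -0.004 -1.   ]
F [-0.4  0.3 -2. ] w 0.0489 q [ 0.3   0.16  1.76  0.    1.24 -1.5 ]
lin units [-1.84  0.12  1.  ] twist units [ 0.01 -0.24  0.18]
```

View pics/w15.png

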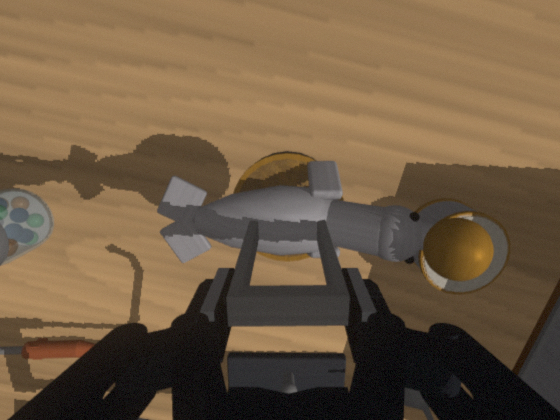

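View pics/s15c.png

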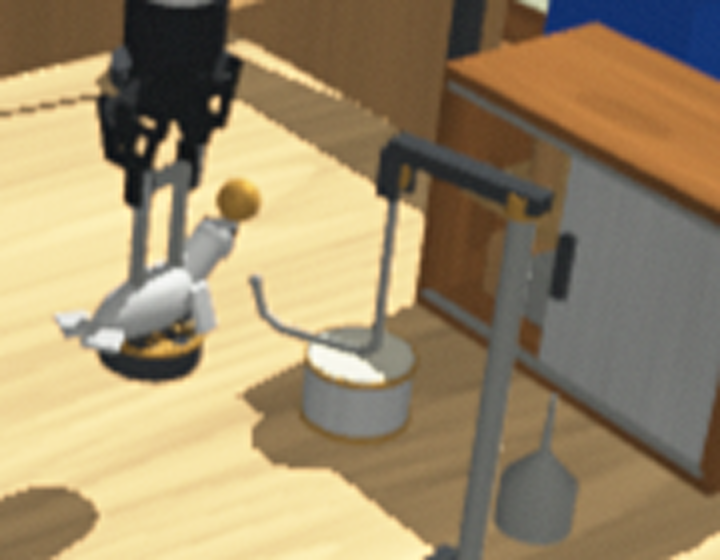

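```bash
python3 -m crank '[{"twist":[0,-0.2,0.15],"linear":[-0.3,0.05,0.2],"fingers":0.4},{"twist":[0,0,0],"linear":[-0.4,0.05,0.2],"fingers":0.4},{"twist":[0,0,0],"linear":[-0.3,0,0.2],"fingers":0.4},{"twist":[0,0,0],"linear":[-0.2,0,0.2],"fingers":0.4},{"twist":[0,0,0],"linear":[0,0,0],"fingers":0.4}]'
python3 - <<'E'
from h import *
go((.452,.2144,.2244),102.3)
f=cam("wrist","w16");dump("w16",f)
e=np.array([np.cos(np.radians(12.3)),np.sin(np.radians(12.3)),0]);tip=np.array([.5104,.2272,.2145]);print("expected tip px",proj(f,tip))
E
```

```text
clock: 18.15
eef_pos: [0.4422, 0.2087, 0.2287]
tool_rot: [0.334, -3.122, -0.0]
ft_force: [-0.1, 0.3, -3.3]
grip_width: 0.0489
clk 18.15 pos [0.4422 0.2087 0.2287] yhead 102.2 zaxis [-0.002 -0.    -1.   ]
F [-0.1  0.3 -3.3] w 0.0489 q [ 0.3   0.2   1.74  0.    1.2  -1.48]
lin units [-0.54  0.17  0.21] twist units [ 0.   -0.03 -0.02]
expected tip px [292.65261832 374.18385533]
```

View pics/w16.png

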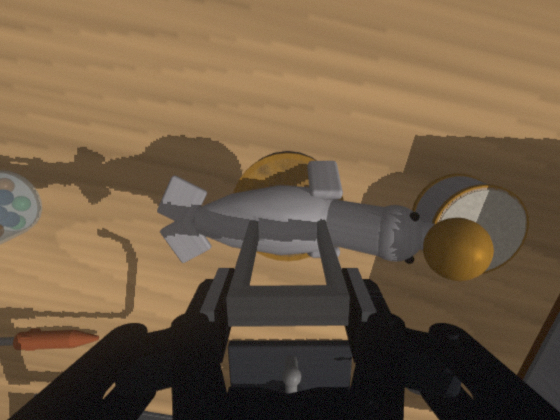

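```bash
python3 -m crank '[{"twist":[0,0,0],"linear":[-0.4,0.1,0.1],"fingers":0.4},{"twist":[0,0,0],"linear":[-0.5,0.1,0],"fingers":0.4},{"twist":[0,0,0],"linear":[-0.5,0,0],"fingers":0.4},{"twist":[0,0,0],"linear":[-0.4,0,0],"fingers":0.4},{"twist":[0,0,0],"linear":[0,0,0],"fingers":0.4}]'
python3 - <<'E'
from h import *
go((.5378,.2331,.2244),102.3)
f=cam("wrist","w17");c=cam("scene","s17");dump("s17",c)
crop(c,300,130,150,130,"s17c",5)
print(proj(f,(.5104,.2272,.2145)))
E
```

```text
clock: 18.62
eef_pos: [0.4801, 0.2215, 0.2266]
tool_rot: [0.334, -3.122, -0.0]
ft_force: [-1.1, 0.2, -3.2]
grip_width: 0.0492
clk 18.62 pos [0.4801 0.2215 0.2266] yhead 102.2 zaxis [-0.002 -0.    -1.   ]
F [-1.1  0.2 -3.2] w 0.0492 q [ 0.3   0.26  1.67  0.    1.21 -1.48]
lin units [-2.94 -0.04  0.11] twist units [ 0.   -0.03 -0.02]
[284.86602756 317.65408447]
```

View pics/w17.png

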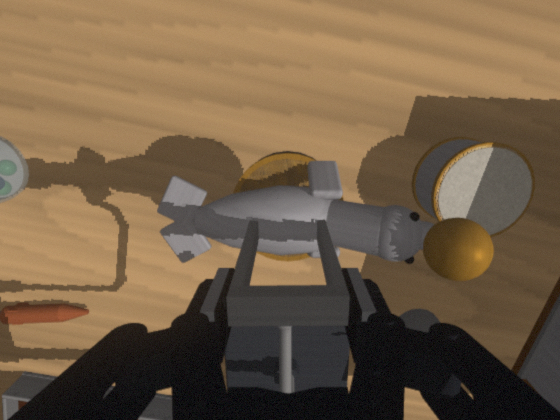

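View pics/s17c.png

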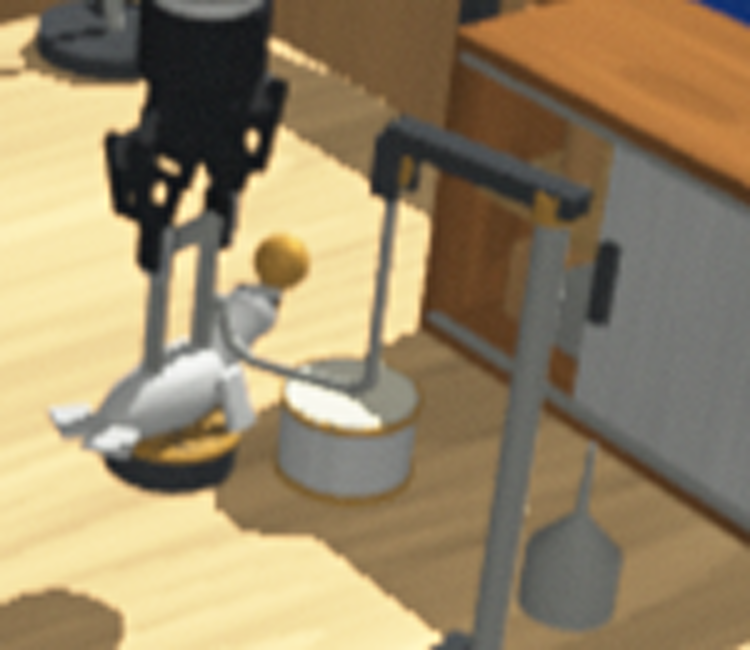

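```bash
python3 -m crank '[{"twist":[0,0,0],"linear":[-0.4,0,0],"fingers":0.4},{"twist":[0,0,0],"linear":[-0.4,0,0],"fingers":0.4},{"twist":[0,0,0],"linear":[-0.4,0,0],"fingers":0.4},{"twist":[0,0,0],"linear":[-0.3,0,0],"fingers":0.4},{"twist":[0,0,0],"linear":[0,0,0],"fingers":0.4}]'
python3 - <<'E'
from h import *
go((.5378,.2331,.2244),102.3)
f=cam("wrist","w18");c=cam("scene","s18");dump("s18",c)
crop(c,300,130,150,130,"s18c",5)
print(proj(f,(.5104,.2272,.2145)))
E
```

```text
clock: 19.13
eef_pos: [0.5094, 0.2277, 0.2262]
tool_rot: [0.334, -3.119, 0.001]
ft_force: [-0.2, 0.5, -2.9]
grip_width: 0.0484
clk 19.13 pos [0.5094 0.2277 0.2262] yhead 102.2 zaxis [-0.005 -0.001 -1.   ]
F [-0.2  0.5 -2.9] w 0.0484 q [ 0.3   0.31  1.6   0.    1.24 -1.49]
lin units [-1.45 -0.04  0.08] twist units [ 0.   -0.07 -0.01]
[284.96166727 268.09949262]
```

View pics/w18.png

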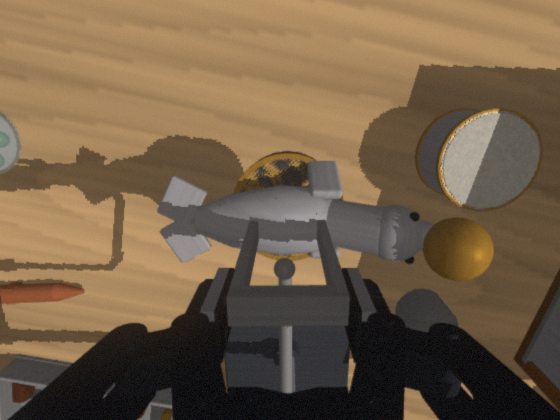

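View pics/s18c.png

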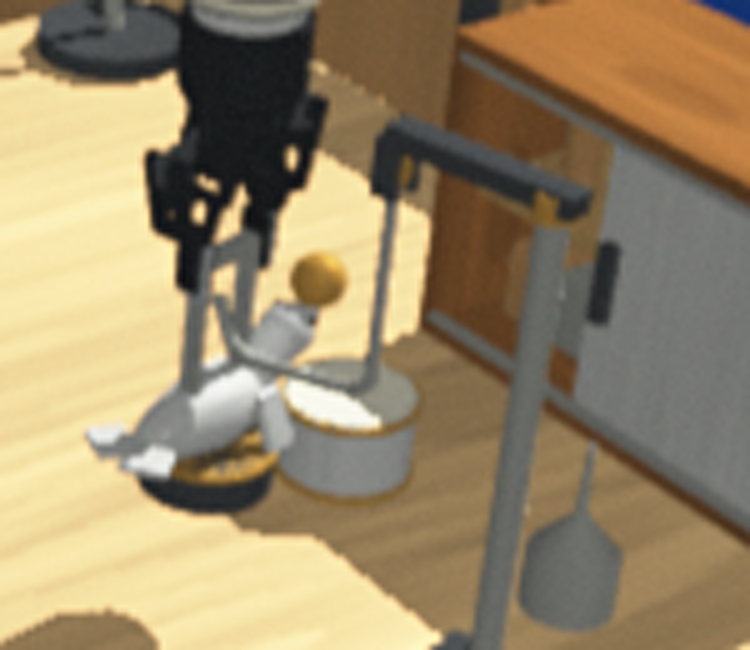

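```bash
python3 -m crank '[{"twist":[0,0,0],"linear":[-0.4,0,0],"fingers":0.4},{"twist":[0,0,0],"linear":[-0.4,0,0],"fingers":0.4},{"twist":[0,0,0],"linear":[-0.4,0,0],"fingers":0.4},{"twist":[0,0,0],"linear":[-0.2,0,0],"fingers":0.4},{"twist":[0,0,0],"linear":[0,0,0],"fingers":0.4}]'
python3 - <<'E'
from h import *
go((.5378,.2331,.1744),102.3)
f=cam("wrist","w19")
print(proj(f,(.5104,.2272,.2145)))
E
```

```text
clock: 19.65
eef_pos: [0.5373, 0.2337, 0.2256]
tool_rot: [0.334, -3.116, 0.001]
ft_force: [0.0, 0.8, -3.0]
grip_width: 0.0487
clk 19.65 pos [0.5373 0.2337 0.2256] yhead 102.2 zaxis [-0.007 -0.002 -1.   ]
F [ 0.   0.8 -3. ] w 0.0487 q [ 0.29  0.35  1.54  0.    1.26 -1.49]
lin units [-0.04 -0.04  2.56] twist units [-0.   -0.1  -0.01]
[284.86771647 215.24684773]
```

View pics/w19.png

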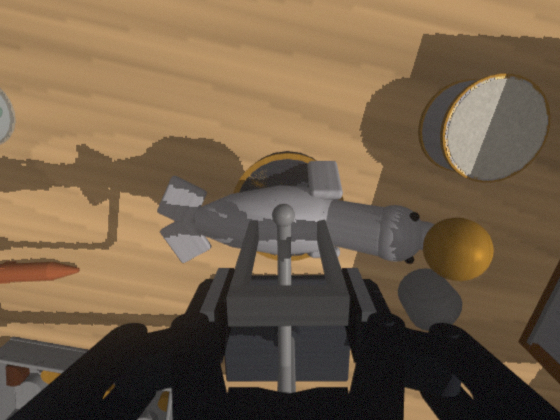

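```bash
python3 -m crank '[{"twist":[0,-0.05,0],"linear":[0,-0.15,0.3],"fingers":0.4},{"twist":[0,0,0],"linear":[0,0,0.5],"fingers":0.4},{"twist":[0,0,0],"linear":[0,0,0.5],"fingers":0.4},{"twist":[0,0,0],"linear":[0,0,0.4],"fingers":0.4},{"twist":[0,0,0],"linear":[0,0,0],"fingers":0.4}]'
python3 - <<'E'
from h import *
go((.5378,.2331,.1744),102.3)
f=cam("wrist","w20"); c=cam("scene");crop(c,300,130,150,130,"s20c",5)
print(proj(f,(.5104,.2272,.2145)))
E
```

```text
clock: 20.12
eef_pos: [0.5362, 0.23, 0.1877]
tool_rot: [0.334, -3.119, 0.001]
ft_force: [-0.4, -0.3, -3.3]
grip_width: 0.0488
clk 20.12 pos [0.5362 0.23   0.1877] yhead 102.2 zaxis [-0.005 -0.001 -1.   ]
F [-0.4 -0.3 -3.3] w 0.0488 q [ 0.29  0.38  1.59  0.    1.17 -1.5 ]
lin units [-0.12  0.14  0.66] twist units [-0.   -0.06 -0.01]
[293.27780246 250.87938791]
```

View pics/w20.png

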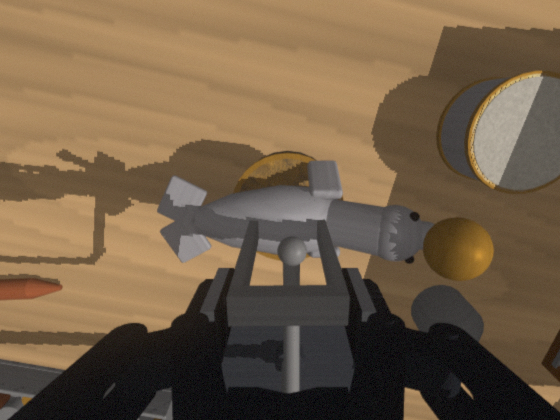

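View pics/s20c.png

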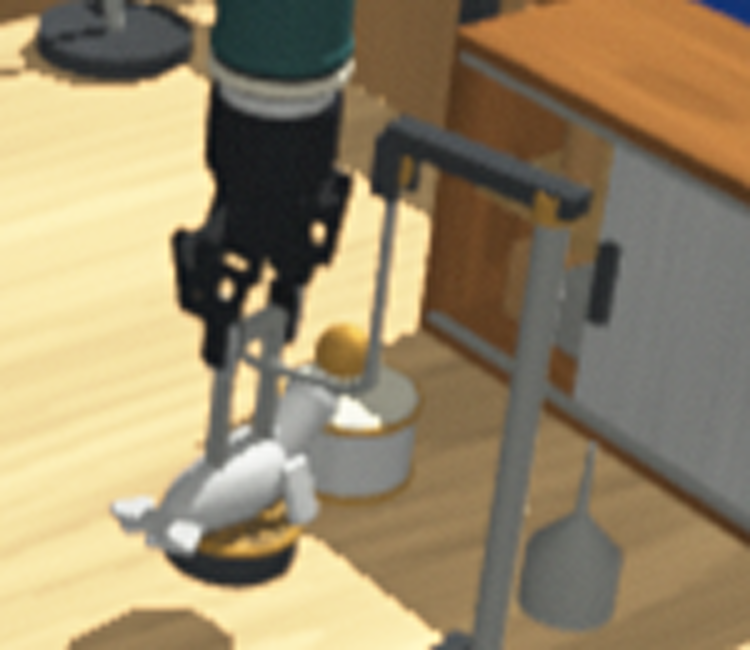

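```bash
python3 -m crank '[{"twist":[0,0,0],"linear":[-0.1,0.06,0.15],"fingers":0.4},{"twist":[0,0,0],"linear":[0,0,0.15],"fingers":0.4},{"twist":[0,0,0],"linear":[0,0,0.15],"fingers":0.4},{"twist":[0,0,0],"linear":[0,0,0.1],"fingers":0.4},{"twist":[0,0,0],"linear":[0,0,0],"fingers":0.4}]'
python3 - <<'E'
from h import *
go((.5378,.2331,.1744),102.3)
E
```

```text
clock: 20.63
eef_pos: [0.5399, 0.2325, 0.1782]
tool_rot: [0.335, -3.123, -0.0]
ft_force: [-0.1, -0.8, -2.9]
grip_width: 0.0488
clk 20.63 pos [0.5399 0.2325 0.1782] yhead 102.3 zaxis [-0.001  0.    -1.   ]
F [-0.1 -0.8 -2.9] w 0.0488 q [ 0.29  0.39  1.6   0.    1.15 -1.5 ]
lin units [0.1  0.05 0.19] twist units [ 0.   -0.01 -0.01]
```

```bash
python3 -m crank '[{"twist":[0,0,0],"linear":[0.05,0.03,0.1],"fingers":0.4},{"twist":[0,0,0],"linear":[0,0,0.1],"fingers":0.4},{"twist":[0,0,0],"linear":[0,0,0.1],"fingers":0.4},{"twist":[0,0,0],"linear":[0,0,0],"fingers":0.4},{"twist":[0,0,0],"linear":[0,0,0],"fingers":0.4}]'
python3 - <<'E'
from h import *
go((.5378,.2331,.1744),102.3)
f=cam("wrist","w21")
E
```

```text
clock: 21.05
eef_pos: [0.5396, 0.2336, 0.176]
tool_rot: [-0.335, 3.12, 0.002]
ft_force: [-0.4, -0.3, -2.3]
grip_width: 0.0487
clk 21.05 pos [0.5396 0.2336 0.176 ] yhead 102.3 zaxis [ 0.003  0.001 -1.   ]
F [-0.4 -0.3 -2.3] w 0.0487 q [ 0.29  0.39  1.6   0.    1.14 -1.49]
lin units [ 0.09 -0.    0.08] twist units [ 0.01  0.04 -0.01]
```

View pics/w21.png

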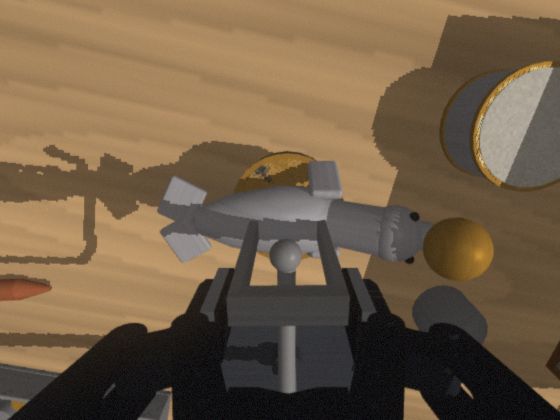

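```bash
python3 -m crank '[{"twist":[0,0,0],"linear":[0.05,0,0.1],"fingers":0.4},{"twist":[0,0,0],"linear":[0,0,0.1],"fingers":0.4},{"twist":[0,0,0],"linear":[0,0,0.1],"fingers":0.4},{"twist":[0,0,0],"linear":[0,0,0.05],"fingers":0.4},{"twist":[0,0,0],"linear":[0,0,0],"fingers":0.4}]'
python3 - <<'E'
from h import *
go((.5378,.2331,.1744),102.3)
E
```

```text
clock: 21.52
eef_pos: [0.5397, 0.2341, 0.1756]
tool_rot: [-0.335, 3.115, 0.004]
ft_force: [0.1, -0.8, -1.8]
grip_width: 0.0489
clk 21.52 pos [0.5397 0.2341 0.1756] yhead 102.3 zaxis [ 0.008  0.003 -1.   ]
F [ 0.1 -0.8 -1.8] w 0.0489 q [ 0.29  0.39  1.61  0.    1.13 -1.49]
lin units [ 0.1  -0.03  0.06] twist units [ 0.02  0.11 -0.  ]
```

```bash
python3 -m crank '[{"twist":[0,-0.1,0],"linear":[0.05,0,0.25],"fingers":0.4},{"twist":[0,0,0],"linear":[0,0,0.25],"fingers":0.4},{"twist":[0,0,0],"linear":[0,0,0.25],"fingers":0.4},{"twist":[0,0,0],"linear":[0,0,0.2],"fingers":0.4},{"twist":[0,0,0],"linear":[0,0,0.2],"fingers":0.4}]'
python3 - <<'E'
from h import *
go((.5378,.2331,.1744),102.3)
f=cam("wrist","w22"); c=cam("scene");crop(c,300,130,150,130,"s22c",5)
E
```

```text
clock: 21.93
eef_pos: [0.5407, 0.2358, 0.1744]
tool_rot: [-0.334, 3.093, 0.011]
ft_force: [-11.1, -2.7, 29.7]
grip_width: 0.0488
clk 21.93 pos [0.5407 0.2358 0.1744] yhead 102.3 zaxis [ 0.029  0.01  -1.   ]
F [-11.1  -2.7  29.7] w 0.0488 q [ 0.29  0.38  1.63  0.    1.1  -1.49]
lin units [ 0.17 -0.1  -0.01] twist units [0.05 0.39 0.01]
```

View pics/s22c.png

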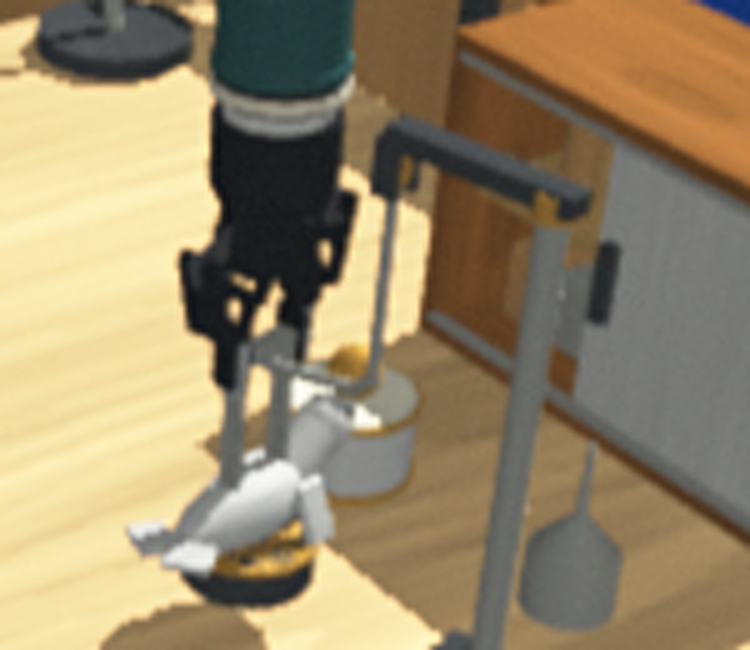

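```bash
python3 -m crank '[{"twist":[0,0,0],"linear":[0,0,0],"fingers":0.4},{"twist":[0,-0.3,0],"linear":[0.1,-0.1,-0.1],"fingers":0.4},{"twist":[0,0,0],"linear":[0,0,0],"fingers":0.4},{"twist":[0,0,0],"linear":[0,0,0],"fingers":0.4},{"twist":[0,0,0],"linear":[0,0,0],"fingers":0.4}]'
python3 - <<'E'
from h import *
go((.5378,.2331,.1744),102.3)
f=cam("wrist","w23")
E
```

```text
clock: 22.45
eef_pos: [0.5387, 0.2335, 0.1772]
tool_rot: [-0.332, 3.067, 0.015]
ft_force: [0.2, 0.2, -3.5]
grip_width: 0.0488
clk 22.45 pos [0.5387 0.2335 0.1772] yhead 102.4 zaxis [ 0.055  0.016 -0.998]
F [ 0.2  0.2 -3.5] w 0.0488 q [ 0.29  0.37  1.65 -0.    1.07 -1.49]
lin units [ 0.06 -0.01  0.14] twist units [0.05 0.71 0.01]
```

View pics/w23.png

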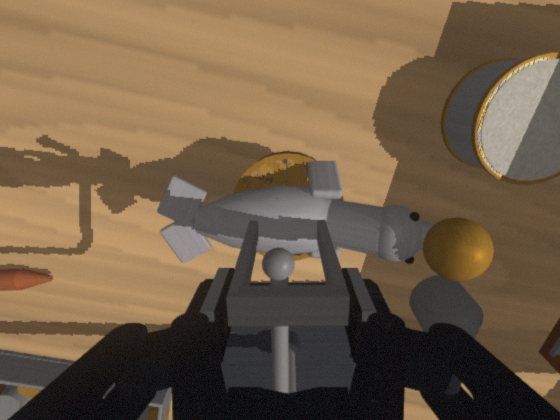

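```bash
python3 -m crank '[{"twist":[0,0.35,0],"linear":[0,0,-0.1],"fingers":0.4},{"twist":[0,0.3,0],"linear":[0,-0.05,0],"fingers":0.4},{"twist":[0,0,0],"linear":[0,0,0],"fingers":0.4},{"twist":[0,0,0],"linear":[0,0,0],"fingers":0.4},{"twist":[0,0,0],"linear":[0,0,0],"fingers":0.4}]'
python3 - <<'E'
from tip import *
go((.5378,.2331,.1744),102.3)
F=[cam("wrist") for i in range(9)]
cv2.imwrite("pics/st24.png",np.hstack([f["color"][225:300,250:330] for f in F]))
E
```

```text
clock: 22.92
eef_pos: [0.5387, 0.2325, 0.176]
tool_rot: [0.337, -3.122, -0.006]
ft_force: [-0.3, -0.0, -3.4]
grip_width: 0.0491
clk 22.92 pos [0.5387 0.2325 0.176 ] yhead 102.3 zaxis [-0.002  0.003 -1.   ]
F [-0.3 -0.  -3.4] w 0.0491 q [ 0.29  0.39  1.6   0.    1.14 -1.5 ]
lin units [0.04 0.04 0.08] twist units [ 0.05 -0.01  0.01]
```

View pics/st24.png

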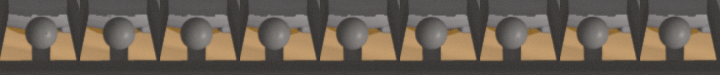

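```bash
python3 -m crank '[{"twist":[0,0,0],"linear":[0,0,0.12],"fingers":0.4},{"twist":[0,0,0],"linear":[0,0,0.12],"fingers":0.4},{"twist":[0,0,0],"linear":[0,0,0.12],"fingers":0.4},{"twist":[0,0,0],"linear":[0,0,0.12],"fingers":0.4},{"twist":[0,0,0],"linear":[0,0,0.12],"fingers":0.4}]'
python3 - <<'E'
from tip import *
go((.5378,.2331,.1744),102.3)
F=[cam("wrist") for i in range(9)]
go((.5378,.2331,.1744),102.3)
cv2.imwrite("pics/st25.png",np.hstack([f["color"][225:300,250:330] for f in F]))
E
```

```text
clock: 23.78
eef_pos: [0.5392, 0.2335, 0.1747]
tool_rot: [-0.338, 3.119, 0.009]
ft_force: [-5.9, -1.2, 14.8]
grip_width: 0.0484
clk 23.78 pos [0.5392 0.2335 0.1747] yhead 102.4 zaxis [ 0.004  0.006 -1.   ]
F [-5.9 -1.2 14.8] w 0.0484 q [ 0.29  0.39  1.61  0.01  1.13 -1.5 ]
lin units [ 0.07 -0.    0.02] twist units [0.06 0.07 0.02]
clk 24.23 pos [0.5392 0.2335 0.1747] yhead 102.4 zaxis [ 0.004  0.006 -1.   ]
F [-7.1 -1.7 16. ] w 0.0492 q [ 0.29  0.39  1.61  0.01  1.13 -1.5 ]
lin units [ 0.07 -0.    0.02] twist units [0.06 0.07 0.02]
```

View pics/st25.png

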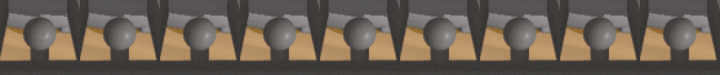

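```bash
python3 -m crank '[{"twist":[0,0,0],"linear":[0.12,0,-0.02],"fingers":0.4},{"twist":[0,0,0],"linear":[0,0,0.06],"fingers":0.4},{"twist":[0,0,0],"linear":[0,0,0.06],"fingers":0.4},{"twist":[0,0,0],"linear":[0,0,0.06],"fingers":0.4},{"twist":[0,0,0],"linear":[0,0,0.06],"fingers":0.4}]'
python3 - <<'E'
from tip import *
go((.5378,.2331,.1744),102.3)
F=[cam("wrist") for i in range(9)]
go((.5378,.2331,.1744),102.3)
cv2.imwrite("pics/st26.png",np.hstack([f["color"][225:300,250:330] for f in F]))
E
```

```text
clock: 24.65
eef_pos: [0.5378, 0.2336, 0.1749]
tool_rot: [-0.338, 3.113, 0.01]
ft_force: [-5.4, -1.1, 14.5]
grip_width: 0.0489
clk 24.65 pos [0.5378 0.2336 0.1749] yhead 102.4 zaxis [ 0.009  0.008 -1.   ]
F [-5.4 -1.1 14.5] w 0.0489 q [ 0.29  0.39  1.62  0.01  1.13 -1.5 ]
lin units [ 0.01 -0.02  0.02] twist units [0.07 0.13 0.02]
clk 25.1 pos [0.5378 0.2336 0.1749] yhead 102.4 zaxis [ 0.009  0.008 -1.   ]
F [-4.3 -1.1 12.2] w 0.0489 q [ 0.29  0.39  1.62  0.01  1.13 -1.5 ]
lin units [ 0.   -0.02  0.03] twist units [0.07 0.13 0.02]
```

View pics/st26.png

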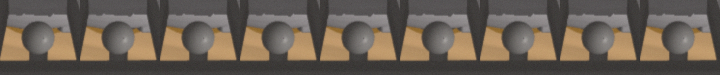

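```bash
python3 -m crank '[{"twist":[0,0,0],"linear":[0.06,0,0.02],"fingers":0.4},{"twist":[0,0,0],"linear":[0,0,0.02],"fingers":0.4},{"twist":[0,0,0],"linear":[0,0,0.02],"fingers":0.4},{"twist":[0,0,0],"linear":[0,0,0.02],"fingers":0.4},{"twist":[0,0,0],"linear":[0,0,0.02],"fingers":0.4}]' 20
python3 - <<'E'
from tip import *
go((.5378,.2331,.1744),102.3)
F=[cam("wrist") for i in range(9)]
go((.5378,.2331,.1744),102.3)
cv2.imwrite("pics/st27.png",np.hstack([f["color"][225:300,250:330] for f in F]))
E
```

```text
clock: 25.52
eef_pos: [0.5381, 0.2338, 0.1751]
tool_rot: [-0.338, 3.11, 0.012]
ft_force: [-3.3, -1.2, 9.0]
grip_width: 0.0488
clk 25.52 pos [0.5381 0.2338 0.1751] yhead 102.4 zaxis [ 0.012  0.009 -1.   ]
F [-3.3 -1.2  9. ] w 0.0488 q [ 0.29  0.39  1.62  0.01  1.12 -1.5 ]
lin units [ 0.02 -0.03  0.03] twist units [0.07 0.17 0.02]
clk 25.97 pos [0.5381 0.2338 0.1751] yhead 102.4 zaxis [ 0.012  0.009 -1.   ]
F [-2.7 -0.5  7.9] w 0.0487 q [ 0.29  0.39  1.62  0.01  1.12 -1.5 ]
lin units [ 0.02 -0.03  0.03] twist units [0.07 0.17 0.02]
```

View pics/st27.png

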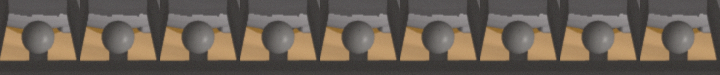

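```bash
python3 -m crank '[{"twist":[0.06,0.15,0],"linear":[0.02,-0.02,0],"fingers":0.4},{"twist":[0,0,0],"linear":[0,0,0],"fingers":0.4},{"twist":[0,0,0],"linear":[0,0,0],"fingers":0.4},{"twist":[0,0,0],"linear":[0,0,0],"fingers":0.4},{"twist":[0,0,0],"linear":[0,0,0],"fingers":0.4}]'
python3 - <<'E'
from tip import *
go((.5378,.2331,.1744),102.3)
F=[cam("wrist") for i in range(6)]
go((.5378,.2331,.1744),102.3)
E
```

```text
clock: 26.38
eef_pos: [0.5385, 0.2334, 0.1751]
tool_rot: [-0.339, 3.121, 0.002]
ft_force: [-1.6, -0.5, 5.4]
grip_width: 0.0485
clk 26.38 pos [0.5385 0.2334 0.1751] yhead 102.4 zaxis [ 0.002  0.001 -1.   ]
F [-1.6 -0.5  5.4] w 0.0485 q [ 0.29  0.39  1.61  0.    1.14 -1.5 ]
lin units [ 0.04 -0.01  0.04] twist units [0.01 0.03 0.02]
clk 26.68 pos [0.5385 0.2334 0.1751] yhead 102.4 zaxis [ 0.002  0.001 -1.   ]
F [-1.6 -0.3  4.3] w 0.049 q [ 0.29  0.39  1.61  0.    1.14 -1.5 ]
lin units [ 0.04 -0.01  0.04] twist units [0.01 0.03 0.02]
```

```bash
python3 -m crank '[{"twist":[0,0,0],"linear":[0.02,0,-0.02],"fingers":0.4},{"twist":[0,0,0],"linear":[0,0,-0.01],"fingers":0.4},{"twist":[0,0,0],"linear":[0,0,0],"fingers":0.4},{"twist":[0,0,0],"linear":[0,0,0],"fingers":0.4},{"twist":[0,0,0],"linear":[0,0,0],"fingers":0.4}]'
python3 -m crank '[{"twist":[0,0,0],"linear":[0,0,0],"fingers":0.56},{"twist":[0,0,0],"linear":[0,0,0],"fingers":0.58},{"twist":[0,0,0],"linear":[0,0,0],"fingers":0.6},{"twist":[0,0,0],"linear":[0,0,0],"fingers":0.61},{"twist":[0,0,0],"linear":[0,0,0],"fingers":0.62}]'
python3 - <<'E'
from tip import *
go((.5378,.2331,.1744),102.3)
F=[cam("wrist") for i in range(10)]
go((.5378,.2331,.1744),102.3)
cv2.imwrite("pics/st28.png",np.vstack([np.hstack([f["color"][225:330,220:360] for f in F[:5]]),np.hstack([f["color"][225:330,220:360] for f in F[5:]])]))
cv2.imwrite("pics/w28.png",F[-1]["color"])
E
```

```text
clock: 27.1
eef_pos: [0.5384, 0.2334, 0.1752]
tool_rot: [-0.338, 3.121, 0.002]
ft_force: [-0.9, 0.2, 2.9]
grip_width: 0.0489
clock: 27.52
eef_pos: [0.538, 0.2332, 0.1741]
tool_rot: [-0.339, 3.122, 0.002]
ft_force: [-0.3, -0.2, 0.0]
grip_width: 0.0527
clk 27.52 pos [0.538  0.2332 0.1741] yhead 102.4 zaxis [ 0.001  0.001 -1.   ]
F [-0.3 -0.2  0. ] w 0.0527 q [ 0.29  0.4   1.61  0.    1.14 -1.5 ]
lin units [ 0.01 -0.   -0.02] twist units [0.01 0.02 0.02]
clk 28.02 pos [0.5382 0.2334 0.1745] yhead 102.4 zaxis [ 0.002  0.001 -1.   ]
F [ 0.3 -0.   0.3] w 0.053 q [ 0.29  0.39  1.61  0.    1.14 -1.5 ]
lin units [ 0.02 -0.01  0.  ] twist units [0.01 0.03 0.02]
```

View pics/st28.png

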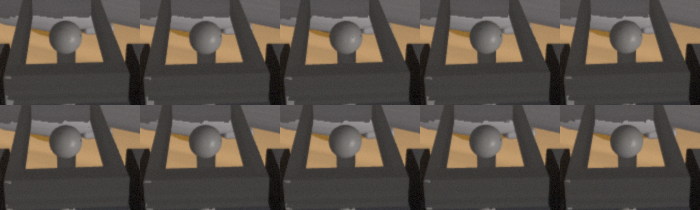

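View pics/w28.png

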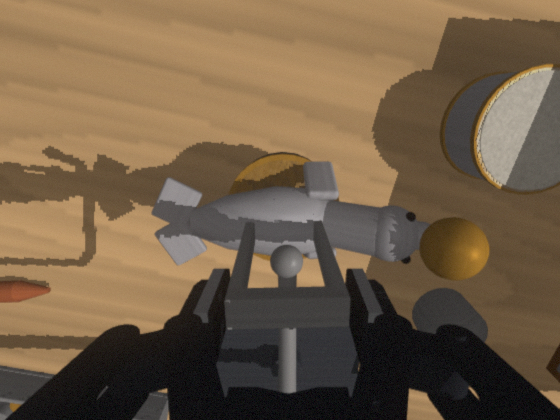

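```bash
python3 - <<'E'
from tip import *
F=[cam("wrist") for i in range(12)]
dump("F29",[f["color"] for f in F])
cv2.imwrite("pics/st29.png",np.vstack([np.hstack([f["color"][225:330,215:355] for f in F[k:k+4]]) for k in (0,4,8)]))
# optical flow-like shifts: ball (brass) centroid, tip
for f in F:
    h=cv2.cvtColor(f["color"],cv2.COLOR_BGR2HSV)[200:290,400:500]
    m=(h[...,0]>8)&(h[...,0]<30)&(h[...,1]>190)
    y,x=np.nonzero(m); print(len(x),round(x.mean()+400,2),round(y.mean()+200,2))
E
```

```text
118 449.16 248.08
90 448.66 246.71
99 446.69 247.55
122 448.21 248.8
102 448.15 247.46
105 445.27 247.97
113 443.95 244.87
80 442.66 247.58
94 440.77 245.39
89 439.88 248.19
114 444.95 247.83
108 444.1 249.69
```

View pics/st29.png

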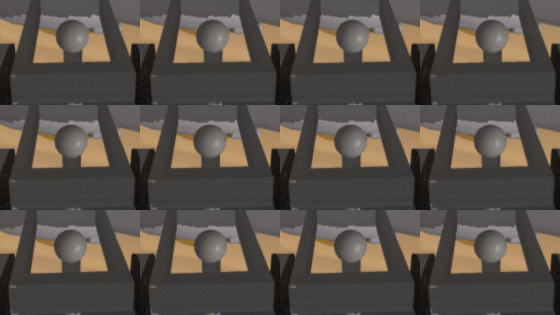

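```bash
python3 -m crank '[{"twist":[0,0,0],"linear":[0,0,0],"fingers":0.62},{"twist":[0,0,0],"linear":[0,0,0],"fingers":0.62},{"twist":[0,0,0],"linear":[0,0,0],"fingers":0.62},{"twist":[0,0,0],"linear":[0,0,0],"fingers":0.62},{"twist":[0,0,0],"linear":[0,0,0],"fingers":0.62}]'
cat > ts.py <<'E'
from h import *
import sys
def seq(n,name,ro=(225,330,215,355)):
    F=[];T=[]
    for i in range(n): T.append(get_obs()["clock"]);F.append(cam("wrist")["color"])
    a,b,c,d=ro
    ref=cv2.cvtColor(F[0],cv2.COLOR_BGR2GRAY)
    def match(box):
        x0,y0,x1,y1=box; tp=ref[y0:y1,x0:x1]; o=[]
        for f in F:
            g=cv2.cvtColor(f,cv2.COLOR_BGR2GRAY)[y0-12:y1+12,x0-16:x1+16]
            r=cv2.matchTemplate(g,tp,cv2.TM_CCOEFF_NORMED); _,_,_,l=cv2.minMaxLoc(r)
            px=l[0];py=l[1]
            if 0<px<r.shape[1]-1:
                q=r[py,px-1:px+2]; sub=(q[0]-q[2])/(2*(q[0]-2*q[1]+q[2])+1e-9)
            else: sub=0
            o.append((round(float(px-16+sub),1),int(py-12)))
        return o
    return T,F,match
E
python3 - <<'E'
from ts import *
T,F,m=seq(16,"a")
go((.5378,.2331,.1744),102.3)
print("t",T[0],"tip",m((265,235,310,278)));print("ball",m((415,210,495,285)))
cv2.imwrite("pics/w30.png",F[-1])
E
```

```text
clock: 29.03
eef_pos: [0.5381, 0.2333, 0.1744]
tool_rot: [-0.338, 3.121, 0.002]
ft_force: [0.1, 0.2, 0.2]
grip_width: 0.0531
clk 29.83 pos [0.5382 0.2333 0.1744] yhead 102.4 zaxis [ 0.002  0.001 -1.   ]
F [ 0.5  0.1 -0.6] w 0.053 q [ 0.29  0.39  1.61  0.    1.14 -1.5 ]
lin units [ 0.02 -0.01 -0.  ] twist units [0.01 0.02 0.02]
t 29.0333 tip [(-0.0, 0), (0.0, 0), (0.0, 0), (-0.0, 0), (0.0, 0), (0.0, 0), (0.0, 0), (0.0, 0), (0.0, 0), (0.0, 0), (0.0, 0), (0.0, 0), (0.0, 0), (0.0, 0), (0.0, 0), (0.0, 0)]
ball [(-0.0, 0), (0.0, 0), (0.1, 0), (0.0, 0), (0.0, 0), (0.0, 0), (0.0, 0), (0.0, 0), (0.0, 0), (0.0, 0), (0.0, 0), (0.0, 0), (0.0, 0), (0.0, 0), (0.0, 0), (0.0, 0)]
```

View pics/w30.png

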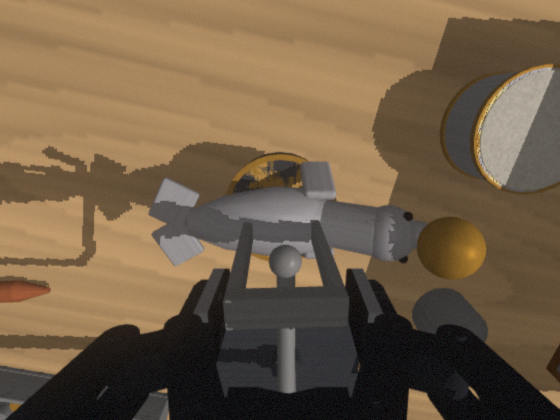

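```bash
python3 -m crank '[{"twist":[0,0,0],"linear":[0,-0.02,0],"fingers":0.63},{"twist":[0,0,0],"linear":[0,-0.02,0],"fingers":0.64},{"twist":[0,0,0],"linear":[0,-0.02,0],"fingers":0.66},{"twist":[0,0,0],"linear":[0,-0.02,0],"fingers":0.68},{"twist":[0,0,0],"linear":[0,0,0],"fingers":0.7}]'
python3 - <<'E'
from ts import *
T,F,m=seq(16,"a")
go((.5378,.2331,.1744),102.3)
print("t",T[0],"tip",m((265,235,310,278)));print("ball",m((415,210,495,285)))
cv2.imwrite("pics/w31.png",F[-1])
E
```

```text
clock: 30.25
eef_pos: [0.5385, 0.2316, 0.1744]
tool_rot: [-0.339, 3.121, 0.002]
ft_force: [0.5, 1.0, -0.4]
grip_width: 0.06
clk 31.05 pos [0.5385 0.2317 0.1744] yhead 102.4 zaxis [ 0.002  0.001 -1.   ]
F [-0.3 -0.3  0.2] w 0.0593 q [ 0.29  0.39  1.61  0.    1.14 -1.5 ]
lin units [ 0.02  0.08 -0.  ] twist units [0.01 0.02 0.02]
t 30.25 tip [(0.0, 0), (-0.2, 0), (-0.3, 0), (-0.3, 0), (-0.2, 0), (-0.1, 0), (0.0, 0), (0.2, 0), (0.5, 0), (0.7, 0), (0.9, 0), (0.9, 0), (1.0, 0), (1.0, 0), (0.9, 0), (0.8, 0)]
ball [(0.0, 0), (-0.1, 0), (-0.2, 0), (-0.2, 0), (-0.1, 0), (0.0, 0), (0.3, 0), (0.5, 0), (0.8, 0), (1.0, 0), (1.2, 0), (1.3, 0), (1.4, 0), (1.4, 0), (1.2, 0), (1.1, 0)]
```

View pics/w31.png

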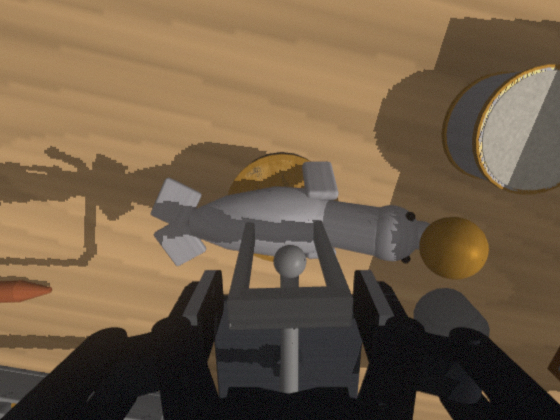

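```bash
python3 -m crank '[{"twist":[0,0,0],"linear":[0,0.08,0],"fingers":0.8},{"twist":[0,0,0],"linear":[0,0,0],"fingers":0.85},{"twist":[0,0,0],"linear":[0,0,-0.3],"fingers":0.85},{"twist":[0,0,0],"linear":[0,0,-0.4],"fingers":0.85},{"twist":[0,0,0],"linear":[0,0,-0.5],"fingers":0.85}]'
python3 - <<'E'
from h import *
go((.5378,.2331,.27),102.3)
cam("wrist","w32")
E
```

```text
clock: 31.47
eef_pos: [0.5365, 0.233, 0.1979]
tool_rot: [0.339, -3.12, -0.001]
ft_force: [0.6, 0.5, 1.1]
grip_width: 0.0726
clk 31.47 pos [0.5365 0.233  0.1979] yhead 102.4 zaxis [-0.003  0.    -1.   ]
F [0.6 0.5 1.1] w 0.0726 q [ 0.29  0.37  1.58  0.    1.19 -1.5 ]
lin units [-0.06 -0.01 -3.61] twist units [ 0.01 -0.03  0.02]
```

View pics/w32.png

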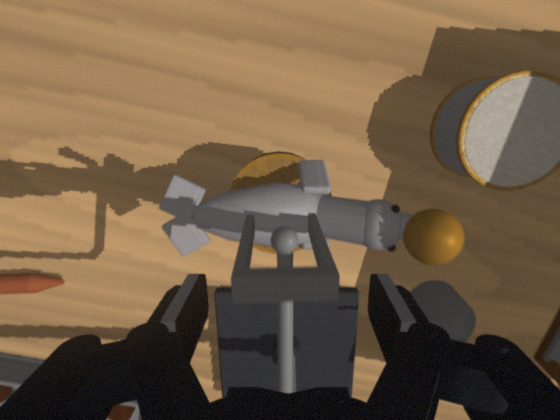

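```bash
python3 -m crank '[{"twist":[0,0,0],"linear":[0,0,-0.7],"fingers":0.85},{"twist":[0,0,0],"linear":[0,0,-0.8],"fingers":0.85},{"twist":[0,0,0],"linear":[0,0,-0.8],"fingers":0.85},{"twist":[0,0,0],"linear":[0,0,-0.8],"fingers":0.85},{"twist":[0,0,0],"linear":[0,0,-0.8],"fingers":0.85}]'
python3 -m crank '[{"twist":[0,0,0],"linear":[0.4,0,-0.4],"fingers":0.85},{"twist":[0,0,0],"linear":[0.8,0,0],"fingers":0.85},{"twist":[0,0,0],"linear":[0.9,0,0],"fingers":0.85},{"twist":[0,0,0],"linear":[0.5,0,0],"fingers":0.85},{"twist":[0,0,0],"linear":[0,0,0],"fingers":0.85}]'
python3 - <<'E'
from ts import *
T,F,m=seq(16,"a")
T2,F2=T[-1],F[-1]
go((.5378,.2331,.27),102.3)
cv2.imwrite("pics/w33.png",F2)
dump("F33",F)
c=cam("scene","s33");crop(c,290,130,170,140,"s33c",4)
E
```

```text
clock: 31.93
eef_pos: [0.537, 0.233, 0.2829]
tool_rot: [-0.339, 3.123, 0.001]
ft_force: [1.2, -0.1, -0.1]
grip_width: 0.0723
clock: 32.35
eef_pos: [0.4863, 0.222, 0.2982]
tool_rot: [-0.337, 3.111, 0.005]
ft_force: [-0.2, 0.5, -0.6]
grip_width: 0.0727
clk 33.15 pos [0.4886 0.2224 0.2978] yhead 102.4 zaxis [ 0.013  0.005 -1.   ]
F [-0.3 -0.2  0.5] w 0.0726 q [ 0.3   0.2   1.56  0.    1.36 -1.49]
lin units [-2.5  -0.01  1.43] twist units [0.02 0.17 0.01]
```

View pics/w33.png

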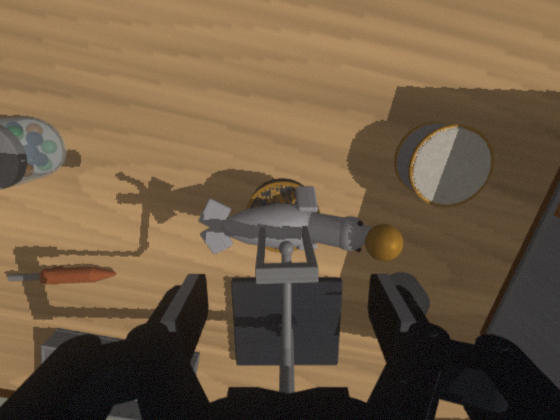

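View pics/s33c.png

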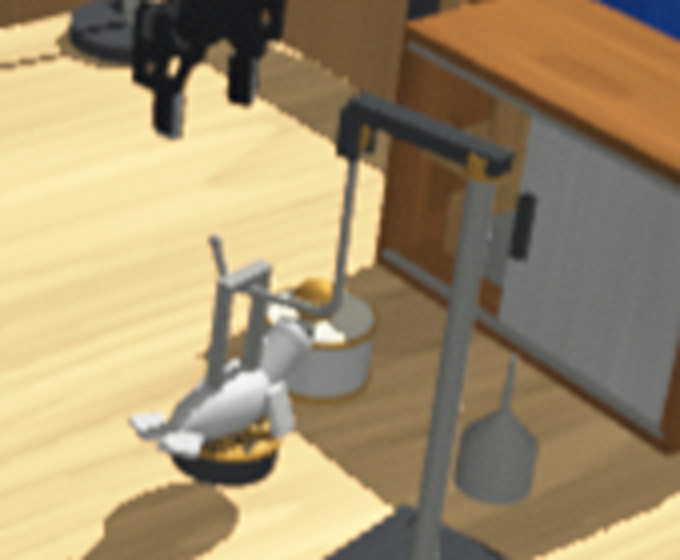

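```bash
python3 - <<'E'
from ts import *
T,F,m=seq(24,"a")
go((.5378,.2331,.27),102.3)
print("tip",m((270,235,305,262)));print("ball",m((362,218,408,268)));print("bailbar",m((250,258,325,290)))
f=cam("wrist"); dump("w34",f); crop(f,230,225,120,80,"w34c",6)
e=np.array([np.cos(np.radians(12.3)),np.sin(np.radians(12.3)),0]);tip=np.array([.5104,.2272,.2145])
for v in (264,277): print(v,np.dot(onz(f,(287,v),.200)-tip,e))
print(proj(f,tip))
E
```

```text
clk 34.4 pos [0.4886 0.2224 0.2979] yhead 102.3 zaxis [ 0.013  0.005 -1.   ]
F [0.5 0.6 0.2] w 0.0724 q [ 0.3   0.2   1.56  0.    1.36 -1.49]
lin units [-2.5  -0.01  1.43] twist units [0.02 0.17 0.01]
tip [(-0.0, 0), (-0.1, 0), (-0.2, 0), (-0.2, 0), (-0.2, 0), (-0.2, 0), (-0.2, 0), (-0.1, 0), (-0.0, 0), (0.1, 0), (0.2, 0), (0.3, 0), (0.4, 0), (0.5, 0), (0.5, 0), (0.5, 0), (0.5, 0), (0.4, 0), (0.3, 0), (0.2, 0), (0.1, 0), (-0.0, 0), (-0.1, 0), (-0.2, 0)]
ball [(0.0, 0), (-0.1, 0), (-0.3, 0), (-0.4, 0), (-0.4, 0), (-0.4, 0), (-0.3, 0), (-0.2, 0), (-0.1, 0), (0.1, 0), (0.2, 0), (0.3, 0), (0.4, 0), (0.5, 0), (0.6, 0), (0.5, 0), (0.5, 0), (0.4, 0), (0.3, 0), (0.2, 0), (0.1, 0), (-0.1, 0), (-0.2, 0), (-0.3, 0)]
bailbar [(0.0, 0), (-0.1, 0), (-0.2, 0), (-0.2, 0), (-0.3, 0), (-0.3, 0), (-0.2, 0), (-0.1, 0), (-0.1, 0), (0.1, 0), (0.2, 0), (0.2, 0), (0.3, 0), (0.4, 0), (0.4, 0), (0.4, 0), (0.4, 0), (0.3, 0), (0.2, 0), (0.2, 0), (0.1, 0), (-0.1, 0), (-0.1, 0), (-0.2, 0)]
264 0.020671136256712602
277 0.03228191834854221
[286.42631137 247.7303766 ]
```

View pics/w34c.png

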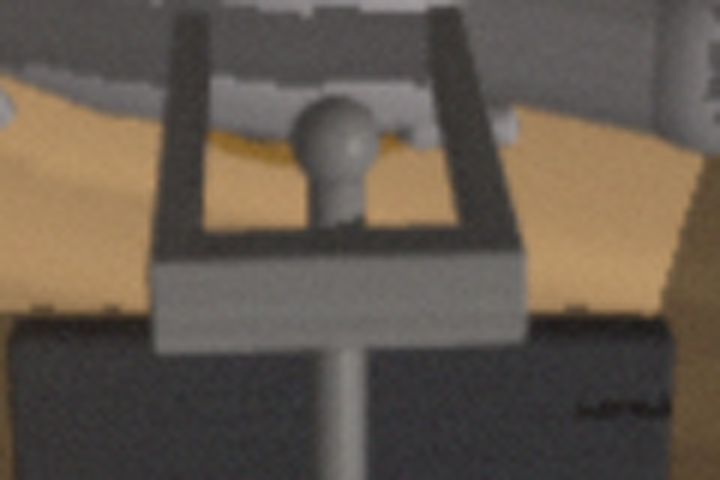

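```bash
python3 - <<'E'
from h import *
c=cam("top","t35")
d=cv2.absdiff(c["color"],load("t0")["color"]).max(2); cv2.imwrite("pics/d35.png",np.hstack([c["color"][60:330,60:520],cv2.cvtColor(d,cv2.COLOR_GRAY2BGR)[60:330,60:400]]))
E
```

```text
(no output)
```

View pics/d35.png

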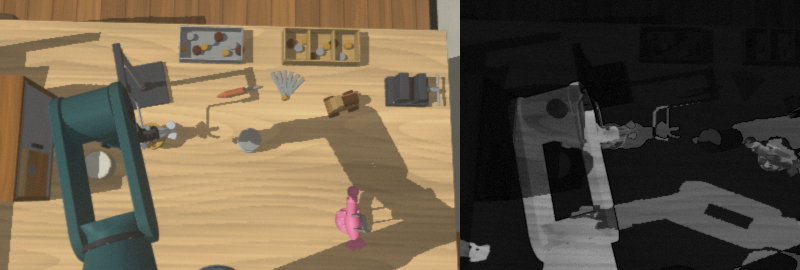

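Apart from the seal, the hook, the arm and their shadows, nothing has changed on the bench. I'm handing in.

```bash
python3 - <<'E'
from h import *
print(close_job()); print(get_obs()["clock"])
E
```

```text
the job is handed in; nothing more can be done
None
the job is handed in; nothing more can be done
```

The seal now hangs still in the hook's seat, and I handed the job in at about 34.5 s. I don't have a verdict, because handing in reports none.

**What I did:** I caged the swinging hook between the open fingers, closed them on it, then opened slowly and backed off. It hung within about ±0.003 rad of plumb. I then gripped the grey tin seal (not the pink one) by its bail, carried it over, passed the bail over the nose and lowered it into the seat. I let go slowly and backed clear.

**Last checks:**
- **Stillness:** the hook, bail and brass ball moved about ±0.3–0.4 mm over 1.2 s, with the gripper well clear.
- **Position:** the bail measured about 31 mm behind the tip, against a nominal 28 mm.
- **Bystanders:** a before-and-after top picture showed no change in those I could compare. The arm partly covered the drum and oil can in that picture. Earlier wrist pictures showed the drum where it was, and a scene crop showed the oil can.

**What went less well:**
- My first lowering pressed the bail on the seat with about 30 N at the wrist. That set the hook swinging about ±0.02 rad, so I eased off and let it settle before releasing.
- One tilt correction had the wrong sign, and I corrected it.
- The scene camera put the stand up to about 15 mm from the top-camera position. I used the close-range wrist measurement of the tip, and its predicted pixel matched the picture.

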